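# Switch off the blue-light viewer and tip its counterweighted cover open

## Robot

A 7-joint arm with a two-finger parallel gripper is mounted at the origin on a cart in front of the work surface, level with it; the furniture and walls round the work are solid. World frame = base frame: x ahead of the robot, y to its left, z up, the work surface at z = 0. Lengths are in m, angles in rad, forces in N, time in s.
With the tool pointing down it reaches from about 0.4 to 0.875 m from the base axis. Payload 19.3 kg.
Tool frame: the origin (TCP) lies at the very end of the fingers, on their centre line; the grasp point (between the pads) lies 19 mm behind it; z points along the fingers, y is the direction in which the jaws open and shut (so a half turn about z gives the same grasp; the last joint's range is limited). The gripper opens to 85 mm and grips with 20 to 120 N. Pads are 22 mm wide; open, the fingers measure 114 mm over their backs; the gripper's body (76 mm by 85 mm) begins 54 mm behind the grasp point. The pads swing forward as they close: fully open they stand 13 mm farther back than shut.
Start: joints at [-1.404, 0.521, -0.036, 1.599, 0.021, 1.021, -0.113], TCP at [0.147, 0.608, 0.231] pointing down, gripper open.
Joint ranges: [-2.91, 2.91], [-0.3, 2.13], [-1.5, 1.42], [0.17, 2.43], [-1.26, 4.41], [0.16, 1.93], [-2.52, 2.52]. Speed limits (rad/s): [1.89, 1.89, 2.39, 2.39, 3.01, 3.01, 3.01].

## Interface

Orientations are given as [roll, pitch, yaw] about the fixed x, y, z axes, in that order (R = Rz(yaw) Ry(pitch) Rx(roll)).
In Python, from workcell import telemetry, imaging, ticket gives the robot as it stands.
- The arm moves only by the tool carry_out, never from a script. Its argument "series" is a list of rows, each a list of 7 numbers: the shift along the tool's x, y, z in m, then the turn, a rotation vector about the tool's x, y, z in rad, then the closure in counts, from 0 (fully open) to 255 (shut). In form: [[tx, ty, tz, ax, ay, az, jaw], ...]. A call has 1 to 10 rows; each row is the pose to reach, as a shift and turn from the pose commanded when the call began, along the tool's axes at that moment; what a row does not reach only later rows make up. A row lasts 1/8 s, in which the tool goes at most 62.5 mm and 10.7 degrees, less where a joint would pass 70% of its speed; a pose out of reach is approached as far as the arm can. A call with a gripper value outside its range is refused whole. The fingers move at their own pace and stop on an object; "force" is the grip in N (left out, the last holds). Time passes only in rows, so rows that repeat a pose let the fingers close. It gives the time, the measured TCP pose, the force and the opening at its end, in the units of the state.
- telemetry.observe(): the state, without advancing time (a new reading comes with each control period).
- imaging.grab_frame(name): name is "side" or "top" or "wrist"; returns (picture, depth): 384x512x3 uint8, blue, green, red; 384x512 float32, m along the optical axis (not along the pixel's ray), 0 where there is no reading.
- imaging.camera_info(name): a dict with "mtx" (3x3 intrinsics, pixels), "dist_coeffs" ([k1, k2, p1, p2, k3] as OpenCV has them; the pictures are not rectified), "extrinsics" (4x4, takes a point from camera to world coordinates); the wrist camera has in their place "hand_eye" (4x4, takes a point from camera to tool coordinates, whose origin is the TCP and whose axes are the flange's). Camera axes: x right, y down, z forward; pixel columns grow to the right and rows downward; lengths in m; the calibration is good to about 2 mm. A picture is of the moment at which its call begins: read the wrist's pose just before it. camera_info takes no time and is no camera call.
- ticket.job_done(): hands the job in, once; it reports no verdict.
The state is a dict: "clock": time; "qpos": joint angles; "qd": joint speeds; "joint_efforts": joint torques, N m; "position": TCP position; "tool_rot": TCP orientation; "force": force on the tool from outside, world axes, zero at the start; "moment": the same for the moment, N m; "grip_width": finger opening in m.
Only numpy, scipy, OpenCV 4.12 (cv2) and the standard library are available. Lean on these libraries where they do the work, as an engineer would, in place of code of your own. Each camera call takes 0.05 s, during which the arm holds its last target.

## Task

The plates on the blue-light viewer are screened and are to be picked next. Using the fingers only, press the lamp rocker to off while the amber cover is still down, as the cover shields the eyes; then push the cover up (the black lip along its front is there for the fingertips), steadily and without flinging it, past its balance point so that it tips back against its stop and stays open by itself. Grasp and lift nothing (do not take the lip between the fingers), and leave the viewer, the dishes on its glass and everything else on the bench where they are.

Things in the scene. Friction and masses are not known exactly. Their poses are not given: they have to be found in the camera images.
- viewer: Blue-light viewer: white housing 190 x 290 mm on rubber feet, top 68 mm up, 4.5 kg, standing loose on the bench. Origin under its centre; z up, its front faces -x, y to its left (rear at x=+0.09). Blue glass (top z=0.0705) under the amber cover on its right part; 80 mm wide control strip with the lamp rocker on its left (+y) part.
- cover (a joint): Amber clear cover, 165 (x) x 200 (y) x 52 mm high, hinged at the viewer's rear. 0 = shut, 1.75 = tipped back on its stop, grows as the front rises. 0.55 kg; a 0.75 kg (+-15 %) steel bar behind the hinge balances it between 0.7 and 1.05 rad: below that it falls shut, above it tips back by itself, slowed by a damper. 0.18 to 0.28 N m starts it; +0.08 N m at 0.5 rad/s.
- cover_hinge (a point): Middle of the cover's hinge axis, 75 mm above the bench; the axis is parallel to the viewer's y axis. Shut, the groove lies 200 mm in front of it and 47 mm above it.
- cover_groove (a point): Middle of the groove at the top of the cover's front where the lip springs from it; 122 mm above the bench when shut. Below it the cover's front wall drops straight down (47 mm), above it the lip leans out towards the front, 30 degrees from upright. A fingertip that points down and about 30 degrees forward sits in this groove, under the lip, and carries it up round the hinge. It moves with the cover.
- lip_mid (a point): Centre of the black lip, a plate 36 mm long, 160 mm wide (y), 6 mm thick, rising from the cover's front top edge and leaning out 30 degrees from upright; top edge 157 mm above the bench when shut. Its x axis points from the outer edge down to the cover, y along the lip (parallel to the viewer's y), z is square to the plate, to its upper side. Moves with the cover.
- lamp_rocker (a joint): Black rocker switch of the lamp, 38 (viewer x) x 26 mm, on the control strip. 0 = on, as found (end nearest the viewer's front down, marked by a white bar); 0.36 = off (rear end, marked by a white ring, pressed fully down). Stays where it is put; about 3 N at the rear end turns it.
- rocker_off_end (a point): Top of the rocker's rear (off) end, 13 mm behind its pivot; about 81 mm above the bench while on, and 4.7 mm lower when off. Surround round the rocker: 70.5 mm above the bench. It is 45 mm to the left of the cover's side (cover 125 mm high at the most, lip 157 mm).
- petri_dishes: Two stacked cream petri dishes, 59 mm across, 31 mm high, loose on the viewer's glass under the cover. Origin under the centre.
- pipette_cream: Cream pipette lying on the bench, 254 x 60 x 29 mm; it does not move.
- marker_black: Marker with black cap, 138 x 15 x 15 mm, lying. Bystander.
- pen_blue: Blue and white pen, 142 x 10 x 11 mm, lying. Bystander.
- forceps: Steel forceps, 125 x 13 x 10 mm, lying. Bystander.
- timer: White digital timer, 66 x 62 x 18 mm. Bystander.
- vial_clear: Clear vial with blue cap, 26 mm across, 50 mm high. Bystander.
- vial_red: Brown vial with red cap, 20 mm across, 36 mm high. Bystander.

How it is judged:
By the outcome, as a careful person would: the job done as asked, in the order asked, and still so for the second after the job is handed in, with the robot touching nothing.
It also fails if it takes over 51 s, if anything falls off the work surface, if the arm or the gripper's body presses on something with over 40 N, if the wrist force passes 120 N, or if a joint passes its speed limit or range.

## Working session

There is one attempt and no reset: what is moved stays moved. The work goes in short steps, Python scripts to look and compute and a tool call to move; the robot and the scene stay as the last step left them, time stands still between calls to the robot, and variables do not carry over. Pictures are saved under pics/ and viewed, and the job is handed in when it is done.

Besides the shell and the picture viewer there is one more tool, called after "Emit:" as a command line: name --pt "numbers of a row" for each row, then --argument value for the rest. carry_out: Moves the arm, as the interface text tells. Its arguments: {"type":"object","properties":{"series":{"type":"array"},"force":{"type":"number"}},"required":["series"]}

```bash
mkdir -p pics; ls; python3 - <<'E'
from workcell import telemetry, imaging
import cv2,numpy as np
s=telemetry.observe()
print({k:np.round(v,3).tolist() for k,v in s.items()})
for n in ("side","top"):
    p,d=imaging.grab_frame(n); cv2.imwrite(f"pics/{n}0.png",p); np.savez(f"{n}0.npz",p=p,d=d)
    i=imaging.camera_info(n); print(n,{k:np.round(v,3).tolist() for k,v in i.items()})
E
```

```text
pics
{'clock': 0.0, 'qpos': [-1.404, 0.522, -0.036, 1.6, 0.021, 1.021, -0.113], 'qd': [0.002, -0.0, 0.0, 0.0, 0.0, 0.0, 0.003], 'joint_efforts': [-0.0, -92.711, 1.98, -36.993, 0.018, 0.008, 0.0], 'position': [0.147, 0.607, 0.231], 'tool_rot': [-3.14, 0.0, 2.905], 'force': [0.832, -0.487, 0.208], 'moment': [-0.02, -0.009, -0.044], 'grip_width': 0.085}
side {'mtx': [[346.496, 0.0, 254.023], [0.0, 346.496, 196.92], [0.0, 0.0, 1.0]], 'dist_coeffs': [-0.05, 0.0, 0.0, 0.0, 0.0], 'extrinsics': [[-0.993, -0.092, 0.079, 0.538], [-0.119, 0.611, -0.782, 0.728], [0.023, -0.786, -0.618, 0.685], [0.0, 0.0, 0.0, 1.0]]}
top {'mtx': [[415.866, 0.0, 254.546], [0.0, 415.866, 195.325], [0.0, 0.0, 1.0]], 'dist_coeffs': [-0.142, 0.0, 0.0, 0.0, 0.0], 'extrinsics': [[-0.014, -0.997, 0.072, 0.515], [-1.0, 0.013, -0.014, -0.005], [0.013, -0.073, -0.997, 1.336], [0.0, 0.0, 0.0, 1.0]]}
```

View pics/side0.png

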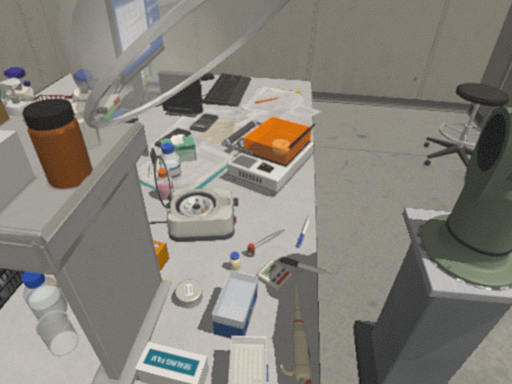

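View pics/top0.png

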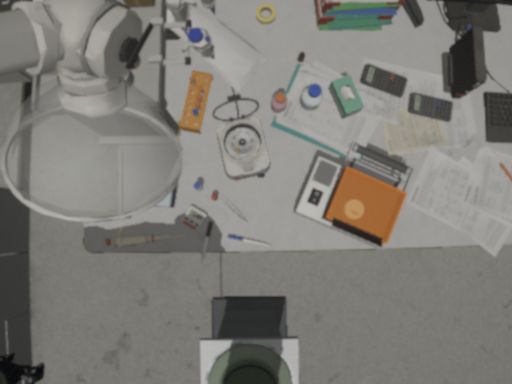

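The viewer is in the top picture at about (355,195). The lip lies at (358,231) and the rocker at about (316,198). I'll zoom in.

```bash
python3 - <<'E'
import cv2,numpy as np
p=np.load("top0.npz")["p"]; c=p[135:255,280:420]; cv2.imwrite("pics/topz.png",cv2.resize(c,None,fx=5,fy=5,interpolation=cv2.INTER_CUBIC))
p=np.load("side0.npz")["p"]; c=p[105:195,220:325]; cv2.imwrite("pics/sidez.png",cv2.resize(c,None,fx=6,fy=6,interpolation=cv2.INTER_CUBIC))
E
```

```text
(no output)
```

View pics/topz.png

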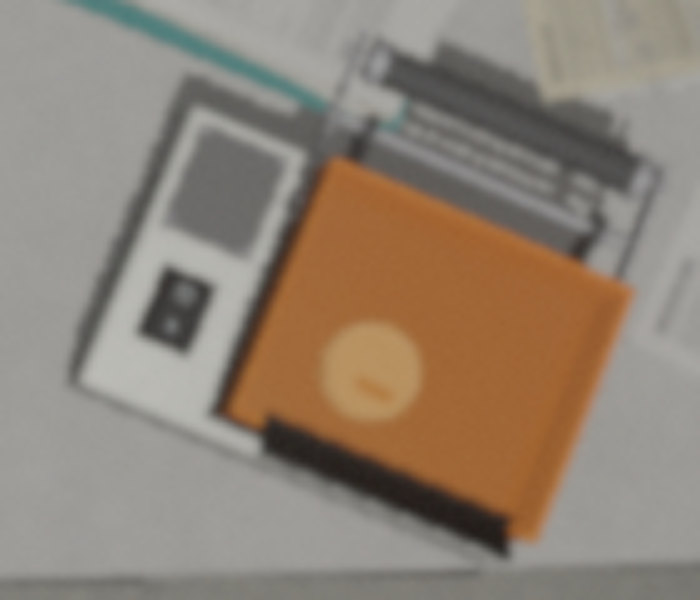

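View pics/sidez.png

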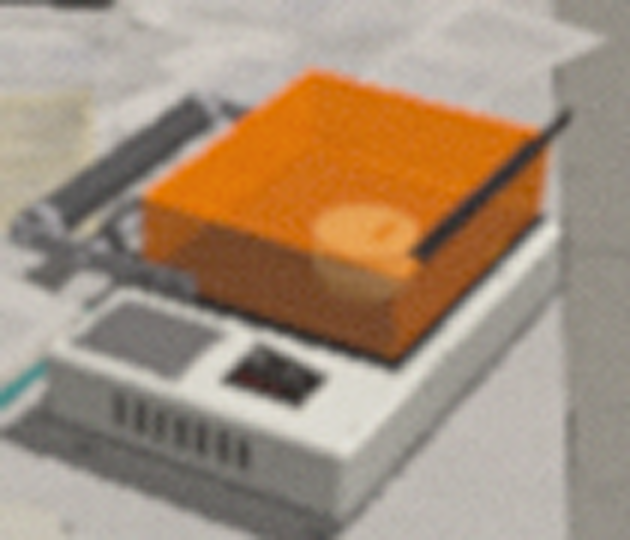

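```bash
cat > h.py <<'E'
import cv2,numpy as np
from scipy.spatial.transform import Rotation as R
from workcell import telemetry, imaging
def ray(name,uv,T=None):
    i=imaging.camera_info(name); T=np.array(i["extrinsics"]) if T is None else T
    q=cv2.undistortPoints(np.array(uv,float).reshape(-1,1,2),np.array(i["mtx"]),np.array(i["dist_coeffs"])).reshape(-1,2)
    d=np.c_[q,np.ones(len(q))]@T[:3,:3].T
    return T[:3,3],d
def onz(name,uv,z,T=None):
    o,d=ray(name,uv,T); return o+d*((z-o[2])/d[:,2])[:,None]
def proj(name,X,T=None):
    i=imaging.camera_info(name); T=np.array(i["extrinsics"]) if T is None else T
    Ti=np.linalg.inv(T); r,_=cv2.Rodrigues(Ti[:3,:3])
    return cv2.projectPoints(np.array(X,float).reshape(-1,1,3),r,Ti[:3,3],np.array(i["mtx"]),np.array(i["dist_coeffs"]))[0].reshape(-1,2)
E
python3 - <<'E'
from h import *
z=lambda a:np.array(a)/5+[280-.4,135-.4]
q=onz("top",z([(335,158),(632,290),(535,540),(228,412)]),.124)
print(q.round(4)); 
for a,b in((0,1),(1,2),(2,3),(3,0)): v=q[b]-q[a]; print(np.linalg.norm(v).round(4),np.degrees(np.arctan2(v[1],v[0])).round(2))
print("rocker",onz("top",z([(178,308)]),.076).round(4),"front corner L",onz("top",z([(75,383)]),.068).round(4),'bodyFR',onz("top",z([(485,572)]),.05))
l=onz("top",z([(265,435),(510,553)]),.157); print("lip top",l.round(4),np.linalg.norm(l[1]-l[0]))
w=lambda a:np.array(a)/6+[220-.4,105-.4]
q=onz("side",w([(145,197),(312,68),(550,135),(403,270)]),.124); print("side cover",q.round(4))
print("rocker side",onz("side",w([(273,375)]),.076).round(4))
d=np.load("top0.npz")["d"]; print(d[150:250:10,310:400:10].round(3))
E
```

```text
[[ 0.6859 -0.2961  0.124 ]
 [ 0.6051 -0.4755  0.124 ]
 [ 0.4575 -0.4105  0.124 ]
 [ 0.5364 -0.2278  0.124 ]]
0.1968 -114.25
0.1613 156.21
0.1989 66.63
0.1644 -24.55
rocker [[ 0.6012 -0.2074  0.076 ]] front corner L [[ 0.5566 -0.1442  0.068 ]] bodyFR [[ 0.43481852 -0.40235214  0.05      ]]
lip top [[ 0.5224 -0.2428  0.157 ]
 [ 0.452  -0.3844  0.157 ]] 0.15810603942657853
side cover [[ 0.6824 -0.2989  0.124 ]
 [ 0.6031 -0.482   0.124 ]
 [ 0.4555 -0.4144  0.124 ]
 [ 0.5355 -0.2415  0.124 ]]
rocker side [[ 0.5993 -0.2027  0.076 ]]
[[1.354 1.35  1.351 1.353 1.348 1.267 1.264 1.358 1.361]
 [1.352 1.286 1.285 1.355 1.276 1.352 1.356 1.269 1.26 ]
 [1.355 1.282 1.277 1.267 1.222 1.352 1.354 1.354 1.352]
 [1.276 1.282 1.279 1.236 1.218 1.219 1.223 1.349 1.349]
 [1.276 1.277 1.278 1.214 1.219 1.218 1.221 1.214 1.221]
 [1.265 1.277 1.263 1.214 1.215 1.212 1.213 1.216 1.216]
 [1.271 1.274 1.212 0.    1.214 1.215 1.211 1.217 1.211]
 [1.336 1.271 1.241 1.214 1.206 1.209 1.213 1.211 1.213]
 [1.335 1.336 1.338 1.27  1.192 1.207 1.21  1.212 1.208]
 [1.332 1.338 1.335 1.332 1.333 1.307 1.177 1.206 1.336]]
```

The viewer's yaw comes out at about -24°, with the cover front mid near (0.496,-0.319). Before moving I'll check depth for tall obstacles on the way.

```bash
python3 - <<'E'
from h import *
print(proj("top",[[.147,.608,.231],[0.3,.3,.0]]))
for n in("top","side"):
    d=np.load(n+"0.npz")["d"]; v,u=np.mgrid[0:384:3,0:512:3]; uv=np.c_[u.ravel(),v.ravel()]
    o,r=ray(n,uv); P=o+r*d[v.ravel(),u.ravel()][:,None]; ok=d[v.ravel(),u.ravel()]>0
    P=P[ok]; 
    m=(P[:,2]>.13)&(P[:,0]>.1)
    H={}
    for p in P[m]:
        k=(np.floor(p[0]*10)/10,np.floor(p[1]*10)/10); H.setdefault(k,[]).append(p[2])
    print(n); print([(k[0].round(1),k[1].round(1),len(z),round(min(z),2),round(max(z),2)) for k,z in sorted(H.items()) if len(z)>1 and k[0]<.9])
E
```

```text
[[ 30.09239513 359.46034074]
 [155.15084302 293.48942087]]
top
[(np.float64(0.1), np.float64(0.5), 88, np.float64(0.25), np.float64(0.45)), (np.float64(0.1), np.float64(0.6), 13, np.float64(0.25), np.float64(0.38)), (np.float64(0.4), np.float64(-0.4), 26, np.float64(0.13), np.float64(0.16)), (np.float64(0.4), np.float64(-0.3), 3, np.float64(0.15), np.float64(0.16)), (np.float64(0.5), np.float64(-0.5), 7, np.float64(0.13), np.float64(0.13)), (np.float64(0.5), np.float64(-0.4), 11, np.float64(0.13), np.float64(0.13)), (np.float64(0.5), np.float64(-0.3), 13, np.float64(0.13), np.float64(0.16)), (np.float64(0.5), np.float64(0.1), 173, np.float64(0.57), np.float64(0.69)), (np.float64(0.5), np.float64(0.2), 347, np.float64(0.65), np.float64(0.72)), (np.float64(0.5), np.float64(0.3), 176, np.float64(0.67), np.float64(0.71)), (np.float64(0.5), np.float64(0.4), 4, np.float64(0.66), np.float64(0.67)), (np.float64(0.6), np.float64(-0.4), 10, np.float64(0.13), np.float64(0.13)), (np.float64(0.6), np.float64(0.1), 384, np.float64(0.51), np.float64(0.7)), (np.float64(0.6), np.float64(0.2), 466, np
[... 1938 characters left out ...]
t64(0.54)), (np.float64(0.7), np.float64(0.3), 318, np.float64(0.36), np.float64(0.63)), (np.float64(0.7), np.float64(0.4), 760, np.float64(0.36), np.float64(0.64)), (np.float64(0.7), np.float64(0.5), 24, np.float64(0.37), np.float64(0.43)), (np.float64(0.8), np.float64(-0.1), 6, np.float64(0.13), np.float64(0.21)), (np.float64(0.8), np.float64(0.0), 18, np.float64(0.13), np.float64(0.25)), (np.float64(0.8), np.float64(0.2), 326, np.float64(0.13), np.float64(0.47)), (np.float64(0.8), np.float64(0.3), 981, np.float64(0.13), np.float64(0.51)), (np.float64(0.8), np.float64(0.4), 959, np.float64(0.13), np.float64(0.49)), (np.float64(0.8), np.float64(0.5), 26, np.float64(0.37), np.float64(0.43))]
```

```bash
cat >> h.py <<'E'
def cur():
    s=telemetry.observe(); return np.array(s["position"]),R.from_euler("xyz",s["tool_rot"])
def rows(targets):
    p,r=cur()
    for t in targets:
        P=np.array(t[:3]); sh=r.inv().apply(P-p)
        rv=np.zeros(3) if len(t)<4 or t[3] is None else (r.inv()*t[3]).as_rotvec()
        print([*sh.round(4).tolist(),*rv.round(4).tolist(),255], "d",round(float(np.linalg.norm(P-p)),3))
A=np.radians(-24.1)
X=np.array([np.cos(A),np.sin(A),0]);Y=np.array([-np.sin(A),np.cos(A),0]);Z=np.array([0,0,1.])
def tool(th):
    # finger dir: th = forward tilt (rad) toward viewer +x ; tool y along +viewer Y
    z=np.sin(th)*X-np.cos(th)*Z; y=Y; x=np.cross(y,z); return R.from_matrix(np.c_[x,y,z])
E
python3 - <<'E'
from h import *
T=tool(0)
print(T.as_euler("xyz"))
rows([(.30,.32,.26,T),(.42,0,.28,T)])
E
```

```text
[3.14159265 0.         2.7209683 ]
[-0.2165, -0.2433, -0.0289, -0.0009, 0.0002, 0.1838, 255] d 0.327
[-0.4082, -0.5262, -0.0487, -0.0009, 0.0002, 0.1838, 255] d 0.668
```

Emit:
carry_out --pt "-0.04 -0.04 -0.005 0 0 0 255" --pt "-0.075 -0.08 -0.01 0 0 0 255" --pt "-0.11 -0.12 -0.015 0 0 0 255" --pt "-0.145 -0.16 -0.02 0 0 0.05 255" --pt "-0.18 -0.2 -0.025 0 0 0.1 255" --pt "-0.215 -0.24 -0.03 0 0 0.184 255" --pt "-0.247 -0.285 -0.03 0 0 0.184 255" --pt "-0.279 -0.33 -0.035 0 0 0.184 255" --pt "-0.311 -0.38 -0.04 0 0 0.184 255" --pt "-0.34 -0.42 -0.045 0 0 0.184 255"

```text
clock: 1.35
position: [0.3788, 0.1174, 0.2765]
tool_rot: [3.141, -0.0, 2.72]
force: [1.3, 1.5, -0.0]
grip_width: -0.0
```

```bash
python3 - <<'E'
from h import *
print(telemetry.observe()["qpos"].__str__()); print(cur()[0])
T=tool(0)
rows([(.42,0,.28,T),(.47,-.12,.28,T),(.56,-.19,.28,T)])
E
```

```text
[-0.69595675  0.08849233  0.26557657  2.10554652 -0.02868858  0.95069965
  0.73459269]
[0.37879537 0.11735282 0.27652144]
[-0.0856, -0.0902, -0.0035, 0.0002, -0.0, -0.0009, 255] d 0.124
[-0.1803, -0.1793, -0.0035, 0.0002, -0.0, -0.0009, 255] d 0.254
[-0.2911, -0.2063, -0.0035, 0.0002, -0.0, -0.0009, 255] d 0.357
```

Emit:
carry_out --pt "-0.045 -0.045 0 0 0 0 255" --pt "-0.085 -0.09 0 0 0 0 255" --pt "-0.117 -0.12 0 0 0 0 255" --pt "-0.15 -0.15 0 0 0 0 255" --pt "-0.18 -0.18 0 0 0 0 255" --pt "-0.23 -0.195 0 0 0 0 255" --pt "-0.27 -0.203 0 0 0 0 255" --pt "-0.27 -0.203 0 0 0 0 255" --pt "-0.27 -0.203 0 0 0 0 255"

```text
clock: 2.48
position: [0.5415, -0.1759, 0.2759]
tool_rot: [-3.141, -0.001, 2.721]
force: [-0.5, 0.8, 0.8]
grip_width: 0.0003
```

```bash
python3 - <<'E'
from h import *
s=telemetry.observe();print(np.round(s["qpos"],3),np.round(s["position"],4))
p,d=imaging.grab_frame("wrist"); cv2.imwrite("pics/w1.png",p); np.savez("w1.npz",p=p,d=d,pos=s["position"],rot=s["tool_rot"])
print({k:np.round(v,3).tolist() for k,v in imaging.camera_info("wrist").items()})
p,d=imaging.grab_frame("side"); cv2.imwrite("pics/s1.png",p)
E
```

```text
[-0.135  0.423  0.48   1.715 -0.219  1.058  1.567] [ 0.5415 -0.1759  0.2759]
{'mtx': [[322.473, 0.0, 257.105], [0.0, 322.473, 191.874], [0.0, 0.0, 1.0]], 'dist_coeffs': [-0.07, 0.0, 0.0, 0.0, 0.0], 'hand_eye': [[-0.002, -0.955, -0.298, 0.075], [1.0, -0.002, -0.001, -0.0], [0.0, -0.298, 0.955, -0.143], [0.0, 0.0, 0.0, 1.0]]}
```

View pics/w1.png

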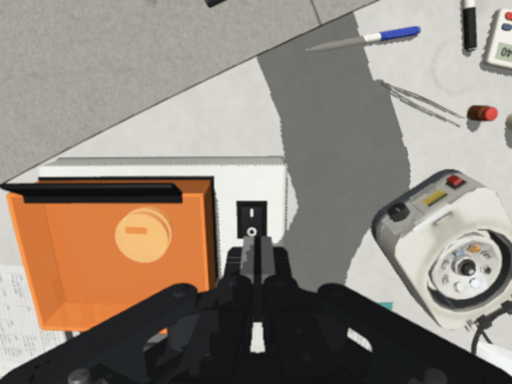

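View pics/s1.png

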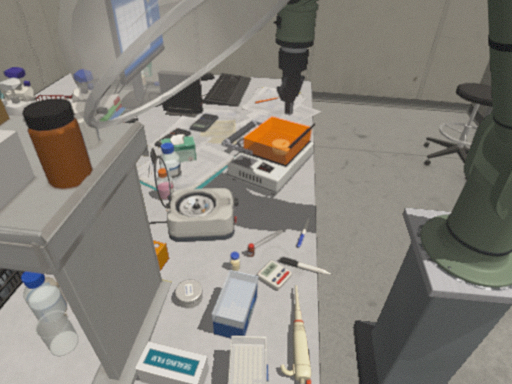

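The wrist view shows the rocker at (251,220), with its bar at (251,212) and ring at (251,232). The lip runs from (5,187) to (181,192), and the cover's left edge is at column 213.

```bash
python3 - <<'E'
from h import *
w=np.load("w1.npz"); p=w["p"]
cv2.imwrite("pics/w1z.png",cv2.resize(p[145:275,190:310],None,fx=5,fy=5,interpolation=cv2.INTER_CUBIC))
cv2.imwrite("pics/w1y.png",cv2.resize(p[145:345,0:230],None,fx=3.4,fy=3,interpolation=cv2.INTER_CUBIC))
E
```

```text
(no output)
```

View pics/w1z.png

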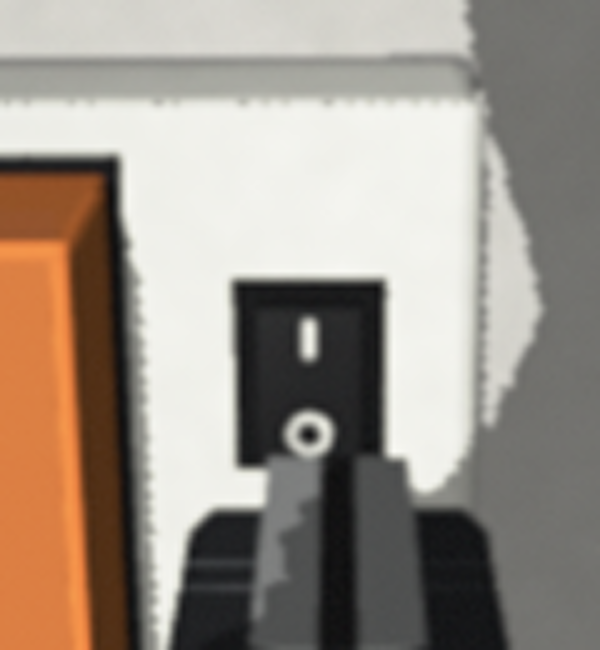

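View pics/w1y.png

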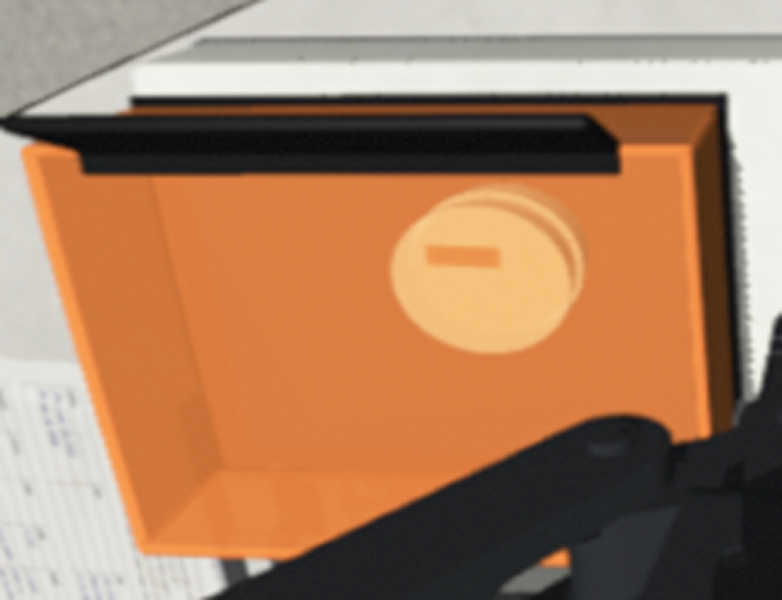

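```bash
cat >> h.py <<'E'
def wT(pos,rot):
    T=np.eye(4);T[:3,:3]=R.from_euler("xyz",rot).as_matrix();T[:3,3]=pos
    return T@np.array(imaging.camera_info("wrist")["hand_eye"])
E
python3 - <<'E'
from h import *
w=np.load("w1.npz"); T=wT(w["pos"],w["rot"]); d=w["d"]
z=lambda a:np.array(a)/5+[190-.4,145-.4]
y=lambda a:np.array(a)/[3.4,3]+[0-.35,145-.35]
f=lambda uv,h:onz("wrist",uv,h,T)
print("bezel corners",f(z([(235,282),(384,282),(384,462),(237,466)]),.0705).round(4))
print("ring,bar",f(z([(309,434)]),.081).round(4),f(z([(309,340)]),.077).round(4))
fr=f(z([(0,98),(465,100)]),.068); v=fr[1]-fr[0]; print("front edge",fr.round(4),np.degrees(np.arctan2(v[1],v[0])))
le=f(y([(5,121),(585,116)]),.157); v=le[1]-le[0];print("lip top",le.round(4),np.linalg.norm(v),np.degrees(np.arctan2(v[1],v[0])))
lb=f(y([(85,172),(618,172)]),.125); v=lb[1]-lb[0];print("lip base",lb.round(4),lb.mean(0),np.linalg.norm(v),np.degrees(np.arctan2(v[1],v[0])))
c=f(y([(25,148),(690,148),(143,550)]),.125); v=c[1]-c[0];print("cover top",c.round(4),np.linalg.norm(v),np.degrees(np.arctan2(v[1],v[0])))
v=c[2]-c[0];print(np.linalg.norm(v),np.degrees(np.arctan2(v[1],v[0])))
# elbows in tool frame
i=imaging.camera_info("wrist"); he=np.array(i["hand_eye"])
uv=np.array([(180,292),(335,292),(195,283),(245,262),(270,262),(257,245),(235,262)])
o,r=ray("wrist",uv,he); print((o+r*d[uv[:,1],uv[:,0]][:,None]).round(3))
E
```

```text
bezel corners [[ 0.5717 -0.2154  0.0705]
 [ 0.5856 -0.1844  0.0705]
 [ 0.6269 -0.2025  0.0705]
 [ 0.6136 -0.2347  0.0705]]
ring,bar [[ 0.6088 -0.2136  0.081 ]] [[ 0.5893 -0.2048  0.077 ]]
front edge [[ 0.5118 -0.2452  0.068 ]
 [ 0.5547 -0.1511  0.068 ]] 65.48324719999556
lip top [[ 0.4478 -0.3832  0.157 ]
 [ 0.5102 -0.2414  0.157 ]] 0.15485732141172887 66.2219116972087
lip base [[ 0.4699 -0.3998  0.125 ]
 [ 0.5352 -0.2536  0.125 ]] [ 0.50256692 -0.32668695  0.125     ] 0.16006421746475644 65.91952942413079
cover top [[ 0.4551 -0.4122  0.125 ]
 [ 0.5364 -0.2311  0.125 ]
 [ 0.6043 -0.479   0.125 ]] 0.1985297036657106 65.81063151634379
0.16347832915382657 -24.106693803378587
[[ 0.013 -0.025 -0.053]
 [ 0.014  0.025 -0.054]
 [-0.116 -0.066  0.149]
 [ 0.01  -0.005 -0.028]
 [ 0.01   0.005 -0.027]
 [ 0.011 -0.    -0.014]
 [ 0.007 -0.01  -0.022]]
```

```bash
python3 - <<'E'
from h import *
rows([(.6168,-.2168,.276,tool(0)),(.6168,-.2168,.10,tool(0))])
E
```

```text
[-0.0855, -0.007, 0.0003, 0.0004, -0.0003, 0.0002, 255] d 0.086
[-0.0856, -0.0071, 0.1763, 0.0004, -0.0003, 0.0002, 255] d 0.196
```

Emit:
carry_out --pt "-0.045 -0.003 0 0 0 0 255" --pt "-0.0855 -0.007 0.0 0 0 0 255" --pt "-0.0855 -0.007 0.05 0 0 0 255" --pt "-0.0855 -0.007 0.1 0 0 0 255" --pt "-0.0855 -0.007 0.14 0 0 0 255" --pt "-0.0855 -0.007 0.165 0 0 0 255" --pt "-0.0855 -0.007 0.176 0 0 0 255" --pt "-0.0855 -0.007 0.184 0 0 0 255" --pt "-0.0855 -0.007 0.184 0 0 0 255" --pt "-0.0855 -0.007 0.184 0 0 0 255"

```text
clock: 3.82
position: [0.6177, -0.2175, 0.0932]
tool_rot: [3.141, 0.001, 2.721]
force: [-0.4, 0.9, -0.3]
grip_width: 0.0001
```

```bash
python3 - <<'E'
from h import *
s=telemetry.observe();print(np.round(s["qpos"],3),np.round(s["position"],4),np.round(s["force"],2))
for n in("wrist","side"):
    p,d=imaging.grab_frame(n); cv2.imwrite(f"pics/{n}2.png",p[100:300,150:350] if n=="wrist" else cv2.resize(p[85:205,210:340],None,fx=4,fy=4))
E
```

```text
[ 0.01   0.767  0.378  1.636 -0.362  0.808  1.694] [ 0.6177 -0.2175  0.0932] [-0.41  0.86 -0.34]
```

View pics/wrist2.png

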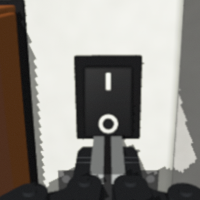

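View pics/side2.png

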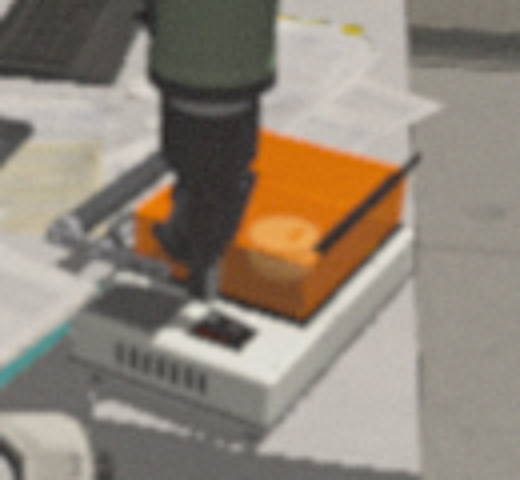

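Emit:
carry_out --pt "0.002 0 0.005 0 0 0 255" --pt "0.002 0 0.01 0 0 0 255" --pt "0.002 0 0.0125 0 0 0 255" --pt "0.002 0 0.014 0 0 0 255" --pt "0.002 0 0.015 0 0 0 255" --pt "0.002 0 0.015 0 0 0 255"

```text
clock: 4.68
position: [0.6162, -0.2169, 0.0777]
tool_rot: [3.142, 0.002, 2.721]
force: [4.0, -1.9, 4.4]
grip_width: -0.0004
```

Emit:
carry_out --pt "0.0 0 0.001 0 0 0 255" --pt "0.0 0 0.002 0 0 0 255" --pt "0 0 0.003 0 0 0 255" --pt "0 0 0.003 0 0 0 255"

```text
clock: 5.18
position: [0.6167, -0.2172, 0.0763]
tool_rot: [3.141, 0.003, 2.721]
force: [-0.4, 0.4, 26.8]
grip_width: -0.0004
```

Emit:
carry_out --pt "0 0 -0.03 0 0 0 255" --pt "0.0 0 -0.08 0 0 0 255" --pt "0.04 0 -0.12 0 0 0 255" --pt "0.08 0 -0.15 0 0 0 255" --pt "0.1 0 -0.17 0 0 0 255" --pt "0.1 0 -0.17 0 0 0 255"

```text
clock: 5.92
position: [0.5236, -0.1753, 0.2456]
tool_rot: [3.14, 0.001, 2.721]
force: [0.6, -1.0, -0.9]
grip_width: -0.0001
```

```bash
python3 - <<'E'
from h import *
s=telemetry.observe();print(np.round(s["qpos"],3),np.round(s["position"],4),np.round(s["force"],2))
p,d=imaging.grab_frame("wrist"); np.savez("w3.npz",p=p,d=d,pos=s["position"],rot=s["tool_rot"])
cv2.imwrite("pics/w3.png",p)
cv2.imwrite("pics/w3z.png",cv2.resize(p[150:270,200:320],None,fx=5,fy=5))
p,d=imaging.grab_frame("side"); cv2.imwrite("pics/s3.png",cv2.resize(p[85:205,210:340],None,fx=4,fy=4))
E
```

```text
[-0.138  0.427  0.485  1.798 -0.237  0.973  1.594] [ 0.5236 -0.1753  0.2456] [ 0.55 -0.97 -0.92]
```

View pics/w3.png

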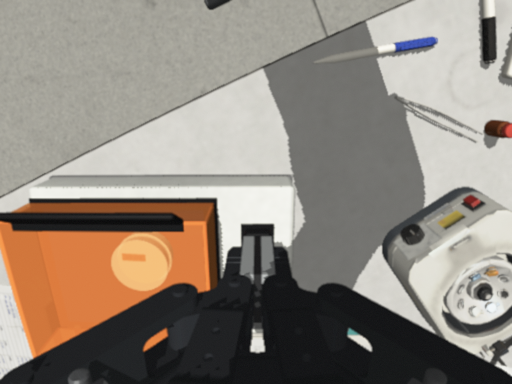

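View pics/w3z.png

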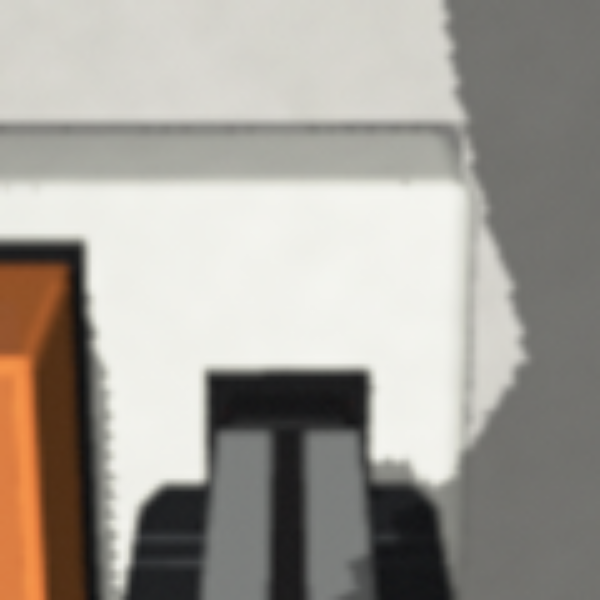

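View pics/s3.png

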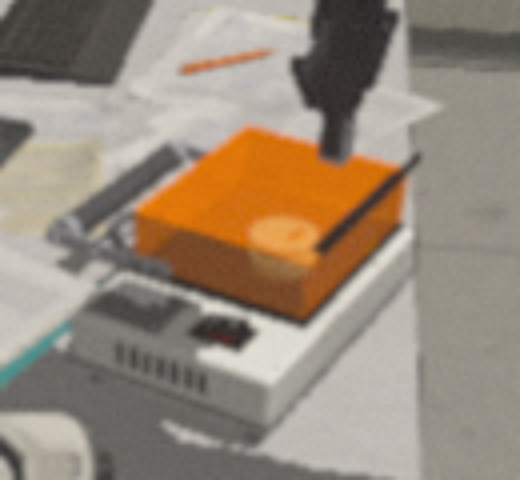

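```bash
cat >> h.py <<'E'
G0=np.array([.4958,-.3217,.122]); H=G0+.2*X-.047*Z
def gpose(th,gap=0.,back=.004,half=.011,G=None):
    """TCP pose with finger along lip underside at cover angle th"""
    c,s=np.cos(th),np.sin(th); g=H+(-.2*c+.047*s)*X+(.2*s+.047*c)*Z
    t=np.radians(30)-th; d=np.sin(t)*X-np.cos(t)*Z; n=np.cos(t)*X+np.sin(t)*Z
    p=g-(half+gap)*n-back*d
    return (*p,tool(t))
E
python3 - <<'E'
from h import *
a=gpose(0,.06); print(np.round(a[:3],4)); b=gpose(0,.02); print(np.round(b[:3],4))
rows([(.46,-.2,.25,a[3]),(a[0],a[1],.25,a[3]),a,b])
E
```

```text
[ 0.4378 -0.2958  0.09  ]
[ 0.4695 -0.3099  0.11  ]
[0.0486, -0.0486, -0.006, 0.0002, -0.524, 0.0002, 255] d 0.069
[0.0298, -0.1451, -0.006, 0.0002, -0.524, 0.0002, 255] d 0.148
[0.0297, -0.1451, 0.154, 0.0002, -0.524, 0.0002, 255] d 0.214
[-0.0049, -0.1451, 0.134, 0.0002, -0.524, 0.0002, 255] d 0.198
```

Emit:
carry_out --pt "0.025 -0.03 -0.005 0 -0.13 0 255" --pt "0.05 -0.06 -0.005 0 -0.29 0 255" --pt "0.04 -0.105 -0.005 0 -0.42 0 255" --pt "0.03 -0.145 -0.005 0 -0.524 0 255" --pt "0.03 -0.145 0.03 0 -0.524 0 255" --pt "0.03 -0.145 0.08 0 -0.524 0 255" --pt "0.03 -0.145 0.12 0 -0.524 0 255" --pt "0.03 -0.145 0.145 0 -0.524 0 255" --pt "0.03 -0.145 0.154 0 -0.524 0 255" --pt "0.03 -0.145 0.154 0 -0.524 0 255"

```text
clock: 7.28
position: [0.4564, -0.3114, 0.1519]
tool_rot: [3.122, 0.43, 2.716]
force: [-0.3, 1.0, -0.0]
grip_width: -0.0001
```

```bash
python3 - <<'E'
from h import *
s=telemetry.observe();print(np.round(s["qpos"],3),np.round(s["position"],4),np.round(s["force"],2))
p,d=imaging.grab_frame("wrist"); np.savez("w4.npz",p=p,d=d,pos=s["position"],rot=s["tool_rot"])
cv2.imwrite("pics/w4.png",p)
p,d=imaging.grab_frame("side"); cv2.imwrite("pics/s4.png",cv2.resize(p[65:205,210:350],None,fx=4,fy=4))
rows([gpose(0,.005),gpose(0,0),gpose(0,-.002)])
E
```

```text
[ 0.405  0.393  0.154  2.221 -0.869  0.162  2.52 ] [ 0.4564 -0.3114  0.1519] [-0.35  0.97 -0.04]
[-0.0077, 0.0058, 0.0419, 0.0172, -0.0932, -0.0057, 255] d 0.043
[-0.0127, 0.0059, 0.0415, 0.0172, -0.0932, -0.0057, 255] d 0.044
[-0.0147, 0.0059, 0.0413, 0.0172, -0.0932, -0.0057, 255] d 0.044
```

View pics/w4.png

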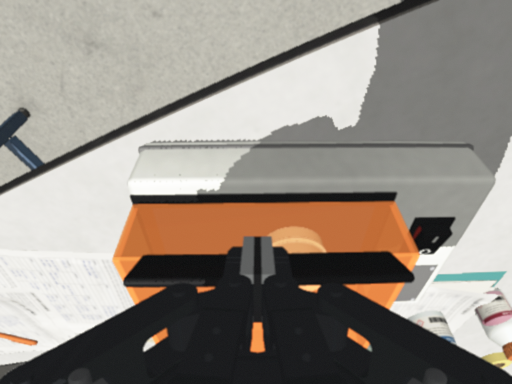

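View pics/s4.png

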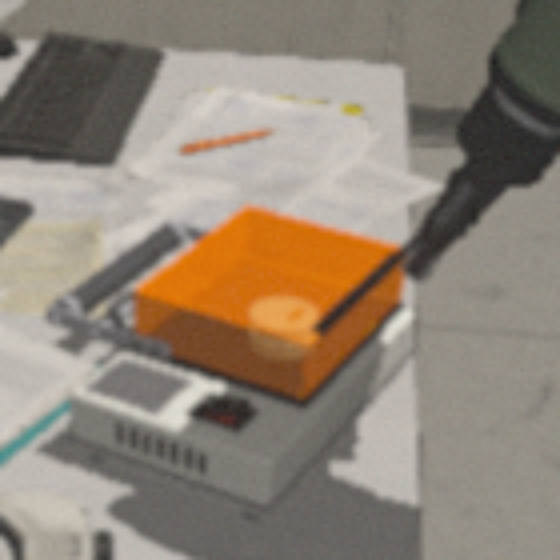

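The forward tilt runs joints 6 and 7 into their limits (0.162 and 2.52) in this branch. From this angle the rocker at (432,235) shows its front end up, so it is off. I'll fit a kinematic model from the logged poses so I can choose a reachable orientation.

```bash
cat > kin.py <<'E'
import numpy as np
from scipy.spatial.transform import Rotation as R
from scipy.optimize import least_squares
LIM=np.array([[-2.91,2.91],[-.3,2.13],[-1.5,1.42],[.17,2.43],[-1.26,4.41],[.16,1.93],[-2.52,2.52]])
D=[([-1.404,.522,-.036,1.6,.021,1.021,-.113],(.147,.607,.231),(-3.14,0,2.905)),
([-.69596,.08849,.26558,2.10555,-.02869,.9507,.73459],(.3788,.1174,.2765),(3.141,0,2.72)),
([-.135,.423,.48,1.715,-.219,1.058,1.567],(.5415,-.1759,.2759),(-3.141,-.001,2.721)),
([.01,.767,.378,1.636,-.362,.808,1.694],(.6177,-.2175,.0932),(3.141,.001,2.721)),
([-.138,.427,.485,1.798,-.237,.973,1.594],(.5236,-.1753,.2456),(3.14,.001,2.721)),
([.405,.393,.154,2.221,-.869,.162,2.52],(.4564,-.3114,.1519),(3.122,.43,2.716))]
E_=lambda s,a:R.from_euler(s,a)
def fk(q,p,sg):
    h,a,b,L,e1,e2,e3,y0,y7=p
    r=E_("z",sg[0]*q[0]+y0); P=np.array([0,0,h])
    r=r*E_("y",q[1])*E_("z",sg[1]*q[2]); P=P+r.apply([e1,0,a])
    r=r*E_("y",q[3])*E_("z",sg[2]*q[4]); P=P+r.apply([e2,0,b])
    r=r*E_("y",q[5]); P=P+r.apply([e3,0,0]); r=r*E_("z",sg[3]*q[6]+y7); P=P+r.apply([0,0,L]); return P,r
def res(p,sg):
    o=[]
    for q,P,e in D:
        X,r=fk(q,p,sg); o+=list(X-P)+list(.3*(r.inv()*R.from_euler("xyz",e)).as_rotvec())
    return np.array(o)
def fit():
    best=None
    import itertools
    for sg in itertools.product([1,-1],repeat=4):
      for y7 in (0,1.57,3.14,-1.57):
       for y0 in (0,3.14):
        f=least_squares(res,[.3,.4,.4,.25,0,0,0,y0,y7],args=(sg,),max_nfev=60)
        if best is None or f.cost<best[0]: best=(f.cost,f.x,sg)
    return best
if __name__=="__main__":
    b=fit(); print(b[0],np.round(b[1],4),b[2]); print(np.round(res(b[1],b[2]).reshape(-1,6),4)); np.savez("kin.npz",p=b[1],sg=b[2])
E
python3 kin.py
```

```text
0.0003633788742785925 [ 0.3293  0.5283  0.4274  0.3305 -0.0054 -0.0017 -0.0049 -0.0975  1.4744] (-1, -1, -1, -1)
[[ 0.0022  0.0032  0.0062  0.0002 -0.     -0.0006]
 [-0.0092  0.0176  0.002  -0.0001 -0.     -0.0003]
 [-0.0006  0.0003 -0.002   0.0001  0.     -0.0005]
 [-0.0039 -0.0083 -0.0044 -0.0002 -0.0001 -0.0005]
 [-0.0009  0.0016 -0.0028 -0.0002  0.     -0.0004]
 [-0.0002  0.      0.001  -0.0122 -0.0003  0.0023]]
```

```bash
python3 - <<'E'
s=open('kin.py').read()
s=s.replace('h,a,b,L,e1,e2,e3,y0,y7=p','h,a,b,L,e1,e2,e3,f0,f1,f2,f3=p;y0=0;y7=np.pi/2')
s=s.replace('P=np.array([0,0,h])','P=np.array([0,0,h])+r.apply([0,f0,0])').replace('[e1,0,a]','[e1,f1,a]').replace('[e2,0,b]','[e2,f2,b]').replace('[e3,0,0]','[e3,f3,0]')
s=s[:s.index('def fit')]+'''
SG=(-1,-1,-1,-1)
def fit():
    del D[1]
    g=lambda p:np.r_[res(p,SG),.02*(p-[.33,.5,.42,.33]+[0]*0) if 0 else .01*np.r_[p[4:]]]
    f=least_squares(g,[.33,.52,.42,.33,0,0,0,0,0,0,0]); return f.cost,f.x,SG
def ik(pos,rot,p,q0,n=300,seed=0,margin=.03):
    rng=np.random.default_rng(seed); out=[]
    lo,hi=LIM[:,0]+margin,LIM[:,1]-margin
    def g(q):
        X,r=fk(q,p,SG); return np.r_[(X-pos)*5,(r.inv()*rot).as_rotvec(),.003*(q-q0)]
    for k in range(n):
        s0=np.clip(q0,lo+.01,hi-.01) if k==0 else rng.uniform(lo,hi)
        f=least_squares(g,s0,bounds=(lo,hi),max_nfev=80)
        e=np.linalg.norm(g(f.x)[:6])
        if e<.01: out.append((np.linalg.norm(f.x-q0),f.x))
    return sorted(out,key=lambda t:t[0])
'''+s[s.index('if __name__'):]
open('kin.py','w').write(s)
E
python3 kin.py
cat > t.py <<'E'
from h import *
import kin
k=np.load("kin.npz"); p=k["p"]; q0=telemetry.observe()["qpos"]
for flip in(0,1):
  for th in (0,.5,1.0,1.3):
    t=gpose(th); rot=t[3]*R.from_euler("z",np.pi*flip)
    o=kin.ik(np.array(t[:3]),rot,p,np.array(q0),n=25)
    print(flip,th,len(o),[x[1].round(2).tolist() for x in o[:2]])
  for tilt in (.1,.2,.3,.4):
    t=gpose(0); rot=tool(tilt)*R.from_euler("z",np.pi*flip)
    o=kin.ik(np.array(t[:3]),rot,p,np.array(q0),n=25)
    print(flip,"tilt",tilt,len(o),[x[1].round(2).tolist() for x in o[:2]])
E
timeout 500 python3 t.py
```

```text
2.8331621034885723e-07 [ 3.211e-01  5.307e-01  4.215e-01  3.292e-01 -1.400e-03  3.000e-04
 -0.000e+00 -2.170e-02 -3.760e-02 -0.000e+00 -0.000e+00] (-1, -1, -1, -1)
[[ 0.      0.     -0.      0.0002  0.     -0.0003]
 [ 0.0001  0.0002  0.0001  0.0001  0.     -0.0001]
 [-0.0001 -0.0001 -0.     -0.0002 -0.0001 -0.0001]
 [-0.0001  0.     -0.0001 -0.0001  0.     -0.0001]
 [-0.     -0.      0.     -0.     -0.0002  0.    ]]
0 0 13 [[1.19, 0.63, -0.91, 2.21, 1.74, 0.44, 0.05], [1.19, 0.63, -0.91, 2.21, 1.74, 0.44, 0.05]]
0 0.5 14 [[0.11, 0.59, 0.55, 1.65, -0.37, 0.98, 1.94], [0.11, 0.59, 0.55, 1.65, -0.37, 0.98, 1.94]]
0 1.0 0 []
0 1.3 0 []
0 tilt 0.1 13 [[0.11, 0.62, 0.52, 1.92, -0.53, 0.63, 2.11], [0.11, 0.62, 0.52, 1.92, -0.53, 0.63, 2.11]]
0 tilt 0.2 13 [[0.13, 0.58, 0.48, 2.01, -0.62, 0.49, 2.2], [0.13, 0.58, 0.48, 2.01, -0.62, 0.49, 2.2]]
0 tilt 0.3 12 [[0.2, 0.53, 0.39, 2.09, -0.73, 0.33, 2.33], [0.2, 0.53, 0.39, 2.09, -0.73, 0.33, 2.33]]
0 tilt 0.4 9 [[0.77, 0.5, -0.35, 2.14, 0.83, 0.19, 0.84], [0.77, 0.5, -0.35, 2.14, 0.83, 0.19, 0.84]]
1 0 7 [[0.33, 0.5, 0.22, 2.26, 3.96, 0.19, 0.8], [0.33, 0.5, 0.22, 2.26, 3.96, 0.19, 0.8]]
1 0.5 15 [[-0.19, 0.88, 1.2, 1.67, -0.88, 1.21, -0.77], [-0.17, 0.83, 1.13, 1.67, -0.82, 1.16, -0.82]]
1 1.0 0 []
1 1.3 0 []
1 tilt 0.1 15 [[-0.18, 0.86, 1.06, 1.94, -1.05, 0.89, -0.58], [-0.18, 0.86, 1.06, 1.94, -1.05, 0.89, -0.58]]
1 tilt 0.2 15 [[-0.17, 0.79, 0.99, 2.02, -1.14, 0.75, -0.48], [-0.17, 0.79, 0.99, 2.02, -1.14, 0.75, -0.48]]
1 tilt 0.3 14 [[-0.11, 0.68, 0.85, 2.1, -1.23, 0.56, -0.37], [-0.11, 0.68, 0.85, 2.1, -1.23, 0.56, -0.37]]
1 tilt 0.4 14 [[0.2, 0.52, 0.39, 2.17, -1.23, 0.23, -0.32], [0.2, 0.52, 0.39, 2.17, -1.23, 0.23, -0.32]]
```

The model fits to 0.2 mm. A full co-rotating tilt is out of reach, but the tip corner can stay in the groove with a smaller tilt schedule, so I'll check that path for joint feasibility.

```bash
cat >> h.py <<'E'
def tilt_of(th,t0=.28,k=.30):
    th0=np.radians(30)-t0
    return t0 if th<th0 else t0-k*(th-th0)
def path(th,gap=0.,half=.011,back=.004,t=None):
    """TCP pose carrying the lip at cover angle th (tilt limited)"""
    c,s=np.cos(th),np.sin(th); g=H+(-.2*c+.047*s)*X+(.2*s+.047*c)*Z
    a=np.radians(30)-th; lipd=np.sin(a)*X-np.cos(a)*Z   # down the lip
    t=tilt_of(th) if t is None else t
    d=np.sin(t)*X-np.cos(t)*Z; n=np.cos(t)*X+np.sin(t)*Z
    if t<a: corner=g-.036*lipd+(.036-back)*d
    else: corner=g-back*lipd
    return (*(corner-(half+gap)*n),tool(t))
E
cat > t2.py <<'E'
from h import *
import kin
k=np.load("kin.npz"); p=k["p"]
for flip in (0,1):
  q=np.array([.2,.53,.39,2.09,-.73,.33,2.33]) if flip==0 else np.array([-.11,.68,.85,2.1,-1.2,.56,-.37])
  for gap,th in [(.04,0),(0,0)]+[(0,x) for x in np.arange(.1,1.75,.1)]:
    t=path(th,gap); o=kin.ik(np.array(t[:3]),t[3]*R.from_euler("z",np.pi*flip),p,q,n=1,margin=.015)
    if not o: print(flip,gap,round(th,2),"none"); continue
    q=o[0][1]
    print(flip,gap,round(th,2),round(tilt_of(th),2),np.round(t[:3],3),q.round(2))
E
python3 t2.py
```

```text
0 0.04 0 0.28 [ 0.443 -0.298  0.108] [ 0.23  0.5   0.34  2.19 -0.75  0.27  2.37]
0 0 0 0.28 [ 0.478 -0.314  0.119] [ 0.18  0.53  0.41  2.09 -0.71  0.35  2.31]
0 0 0.1 0.28 [ 0.486 -0.317  0.141] [ 0.14  0.51  0.47  2.06 -0.67  0.41  2.26]
0 0 0.2 0.28 [ 0.496 -0.322  0.161] [ 0.1   0.5   0.52  2.02 -0.63  0.47  2.22]
0 0 0.3 0.26 [ 0.506 -0.326  0.18 ] [ 0.07  0.5   0.57  1.96 -0.58  0.55  2.17]
0 0 0.4 0.23 [ 0.517 -0.331  0.198] [ 0.04  0.51  0.61  1.89 -0.54  0.65  2.12]
0 0 0.5 0.2 [ 0.529 -0.336  0.214] [ 0.03  0.53  0.64  1.82 -0.51  0.74  2.08]
0 0 0.6 0.17 [ 0.542 -0.343  0.229] [ 0.03  0.55  0.66  1.74 -0.49  0.83  2.04]
0 0 0.7 0.14 [ 0.557 -0.349  0.242] [ 0.04  0.58  0.67  1.66 -0.47  0.92  2.02]
0 0 0.8 0.11 [ 0.573 -0.356  0.254] [ 0.05  0.61  0.67  1.57 -0.46  1.    2.  ]
0 0 0.9 0.08 [ 0.59  -0.364  0.264] [ 0.07  0.65  0.67  1.47 -0.46  1.09  1.98]
0 0 1.0 0.05 [ 0.607 -0.372  0.272] [ 0.1   0.7   0.67  1.37 -0.46  1.17  1.96]
0 0 1.1 0.02 [ 0.626 -0.38   0.278] [ 0.12  0.74  0.66  1.27 -0.46  1.26  1.94]
0 0 1.2 -0.01 [ 0.644 -0.388  0.282] [ 0.15  0.8   0.66  1.15 
[... 1245 characters left out ...]
364  0.264] [-0.1   0.81  1.07  1.48 -0.78  1.22 -0.93]
1 0 1.0 0.05 [ 0.607 -0.372  0.272] [-0.06  0.85  1.06  1.38 -0.77  1.29 -0.97]
1 0 1.1 0.02 [ 0.626 -0.38   0.278] [-0.02  0.88  1.05  1.27 -0.76  1.37 -1.  ]
1 0 1.2 -0.01 [ 0.644 -0.388  0.282] [ 0.03  0.93  1.04  1.16 -0.76  1.44 -1.04]
1 0 1.3 -0.04 [ 0.663 -0.397  0.284] [ 0.07  0.97  1.02  1.04 -0.77  1.52 -1.09]
1 0 1.4 -0.07 [ 0.682 -0.405  0.283] [ 0.13  1.02  1.01  0.9  -0.78  1.6  -1.14]
1 0 1.5 -0.1 [ 0.701 -0.414  0.281] [ 0.19  1.08  0.99  0.75 -0.79  1.68 -1.19]
1 0 1.6 -0.13 [ 0.72  -0.422  0.277] [ 0.26  1.14  0.97  0.57 -0.81  1.77 -1.26]
1 0 1.7 -0.16 [ 0.738 -0.43   0.271] [ 0.37  1.23  0.94  0.29 -0.85  1.89 -1.38]
```

Emit:
carry_out --pt "0.02 0 -0.03 0 0.05 0 255" --pt "0.02 0 -0.06 0 0.14 0 255" --pt "0.02 0 -0.06 0 0.14 0 255"

```text
clock: 7.75
position: [0.4169, -0.2943, 0.2001]
tool_rot: [3.123, 0.291, 2.719]
force: [0.5, 1.0, -0.4]
grip_width: -0.0001
```

```bash
python3 - <<'E'
from h import *
s=telemetry.observe();print(np.round(s["qpos"],3),np.round(s["position"],4),np.round(s["tool_rot"],3))
rows([path(0,.03)])
p,d=imaging.grab_frame("wrist"); cv2.imwrite("pics/w5.png",cv2.resize(p[170:290,350:512],None,fx=4,fy=4))
E
```

```text
[ 0.028  0.316  0.618  2.181 -0.568  0.476  2.227] [ 0.4169 -0.2943  0.2001] [3.123 0.291 2.719]
[-0.0076, 0.0055, 0.0953, 0.018, 0.0112, -0.0017, 255] d 0.096
```

View pics/w5.png

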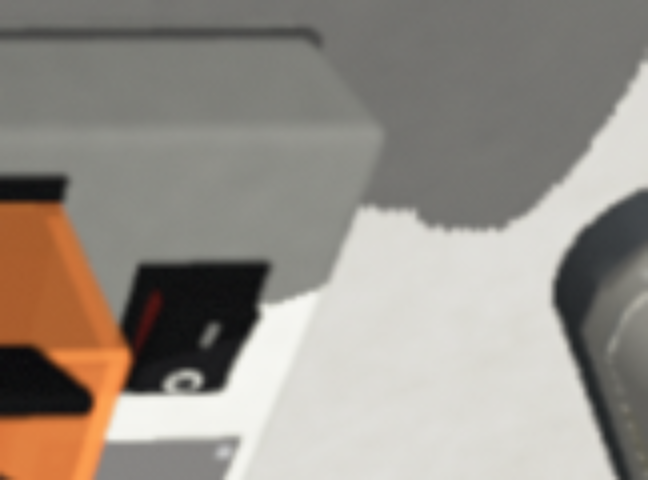

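Emit:
carry_out --pt "-0.003 0.0055 0.05 0.018 0.011 0 255" --pt "-0.0075 0.0055 0.08 0.018 0.011 -0.002 255" --pt "-0.0075 0.0055 0.095 0.018 0.011 -0.002 255" --pt "-0.0075 0.0055 0.095 0.018 0.011 -0.002 255" --pt "-0.0075 0.0055 0.095 0.018 0.011 -0.002 255"

```text
clock: 8.43
position: [0.4506, -0.3022, 0.1102]
tool_rot: [3.141, 0.28, 2.72]
force: [0.5, 0.2, 0.3]
grip_width: -0.0001
```

```bash
python3 - <<'E'
from h import *
s=telemetry.observe();print(np.round(s["qpos"],3),np.round(s["position"],4),np.round(s["tool_rot"],3),np.round(s["force"],1))
rows([path(0,x) for x in (.03,.02,.01,.005,0,-.002)])
p,d=imaging.grab_frame("wrist"); cv2.imwrite("pics/w6.png",p)
p,d=imaging.grab_frame("side"); cv2.imwrite("pics/s6.png",cv2.resize(p[65:205,210:350],None,fx=4,fy=4))
E
```

```text
[ 0.205  0.511  0.377  2.165 -0.782  0.295  2.392] [ 0.4506 -0.3022  0.1102] [3.141 0.28  2.72 ] [0.5 0.2 0.3]
[-0.0009, 0.0007, -0.0007, -0.0, 0.0001, -0.0014, 255] d 0.001
[-0.0109, 0.0007, -0.0007, -0.0, 0.0001, -0.0014, 255] d 0.011
[-0.0209, 0.0007, -0.0007, -0.0, 0.0001, -0.0014, 255] d 0.021
[-0.0259, 0.0007, -0.0007, -0.0, 0.0001, -0.0014, 255] d 0.026
[-0.0309, 0.0007, -0.0007, -0.0, 0.0001, -0.0014, 255] d 0.031
[-0.0329, 0.0007, -0.0007, -0.0, 0.0001, -0.0014, 255] d 0.033
```

View pics/w6.png

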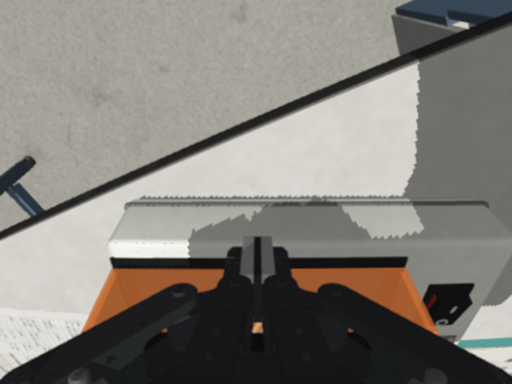

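View pics/s6.png

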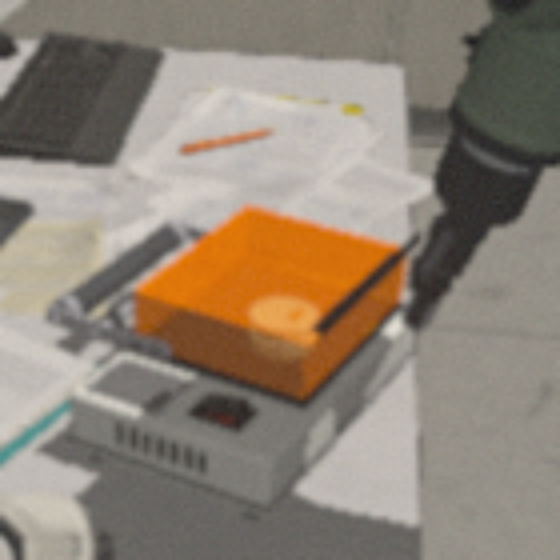

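Emit:
carry_out --pt "-0.01 0.0007 -0.0007 0 0 0 255" --pt "-0.02 0.0007 -0.0007 0 0 0 255" --pt "-0.025 0.0007 -0.0007 0 0 0 255" --pt "-0.028 0.0007 -0.0007 0 0 0 255" --pt "-0.029 0.0007 -0.0007 0 0 0 255" --pt "-0.029 0.0007 -0.0007 0 0 0 255"

```text
clock: 9.28
position: [0.4759, -0.3126, 0.1179]
tool_rot: [3.141, 0.278, 2.72]
force: [-0.7, 0.5, -0.5]
grip_width: 0.0001
```

```bash
python3 - <<'E'
from h import *
s=telemetry.observe();print(np.round(s["qpos"],3),np.round(s["position"],4),np.round(s["tool_rot"],3),np.round(s["force"],1))
rows([path(0,0)])
p,d=imaging.grab_frame("side"); cv2.imwrite("pics/s7.png",cv2.resize(p[65:205,210:350],None,fx=4,fy=4))
E
```

```text
[ 0.164  0.537  0.432  2.096 -0.752  0.356  2.345] [ 0.4759 -0.3126  0.1179] [3.141 0.278 2.72 ] [-0.7  0.5 -0.5]
[-0.0025, -0.0002, -0.0008, 0.0002, -0.0015, -0.0011, 255] d 0.003
```

View pics/s7.png

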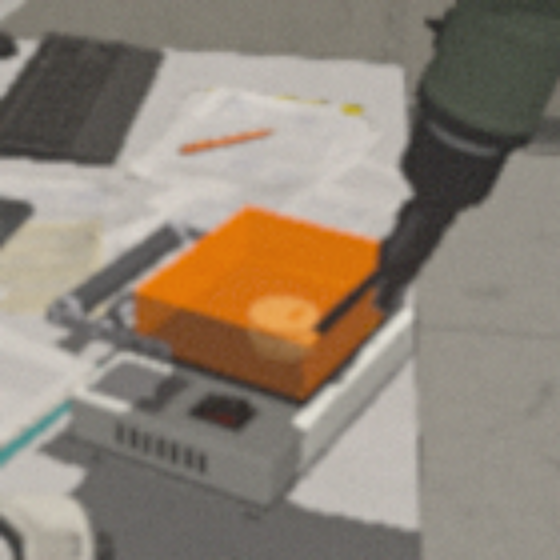

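```bash
python3 - <<'E'
from h import *
rows([path(x) for x in (0,.03,.06,.1,.14,.18,.22,.26,.3)])
E
```

```text
[-0.0024, -0.0002, -0.0008, 0.0001, -0.0013, -0.0011, 255] d 0.003
[-0.0065, -0.0002, -0.0064, 0.0001, -0.0013, -0.0011, 255] d 0.009
[-0.0108, -0.0002, -0.0118, 0.0001, -0.0013, -0.0011, 255] d 0.016
[-0.0168, -0.0002, -0.0189, 0.0001, -0.0013, -0.0011, 255] d 0.025
[-0.0231, -0.0001, -0.0257, 0.0001, -0.0013, -0.0011, 255] d 0.035
[-0.0296, -0.0001, -0.0323, 0.0001, -0.0013, -0.0011, 255] d 0.044
[-0.0364, -0.0001, -0.0386, 0.0001, -0.0013, -0.0011, 255] d 0.053
[-0.0429, -0.0001, -0.0447, 0.0001, 0.0036, -0.0011, 255] d 0.062
[-0.0489, -0.0001, -0.0506, 0.0001, 0.0156, -0.0011, 255] d 0.07
```

Emit:
carry_out --pt "-0.0025 0 -0.001 0 0 0 255" --pt "-0.0065 0 -0.0065 0 0 0 255" --pt "-0.011 0 -0.012 0 0 0 255" --pt "-0.017 0 -0.019 0 0 0 255" --pt "-0.023 0 -0.0255 0 0 0 255"

```text
clock: 9.95
position: [0.4886, -0.3182, 0.1487]
tool_rot: [3.14, 0.276, 2.719]
force: [-10.9, 6.2, 5.4]
grip_width: 0.0001
```

```bash
python3 - <<'E'
from h import *
s=telemetry.observe();print(np.round(s["qpos"],3),np.round(s["position"],4),np.round(s["tool_rot"],3),np.round(s["force"],1))
rows([path(x) for x in (.14,.18,.22,.26,.3,.34,.38,.42,.46,.5)])
p,d=imaging.grab_frame("side"); cv2.imwrite("pics/s8.png",cv2.resize(p[65:205,210:350],None,fx=4,fy=4))
E
```

```text
[ 0.096  0.515  0.526  2.043 -0.687  0.451  2.273] [ 0.4886 -0.3182  0.1487] [3.14  0.276 2.719] [-10.9   6.2   5.4]
[-0.0014, -0.0003, -0.0, 0.001, -0.0039, -0.0014, 255] d 0.001
[-0.0079, -0.0002, -0.0066, 0.001, -0.0039, -0.0014, 255] d 0.01
[-0.0146, -0.0002, -0.0129, 0.001, -0.0039, -0.0014, 255] d 0.02
[-0.0211, -0.0002, -0.019, 0.001, 0.001, -0.0014, 255] d 0.028
[-0.0271, -0.0002, -0.0249, 0.001, 0.013, -0.0014, 255] d 0.037
[-0.0333, -0.0002, -0.0306, 0.001, 0.025, -0.0014, 255] d 0.045
[-0.0398, -0.0002, -0.0361, 0.001, 0.037, -0.0014, 255] d 0.054
[-0.0464, -0.0002, -0.0412, 0.001, 0.049, -0.0014, 255] d 0.062
[-0.0532, -0.0001, -0.0461, 0.001, 0.061, -0.0014, 255] d 0.07
[-0.0603, -0.0001, -0.0508, 0.001, 0.073, -0.0014, 255] d 0.079
```

View pics/s8.png

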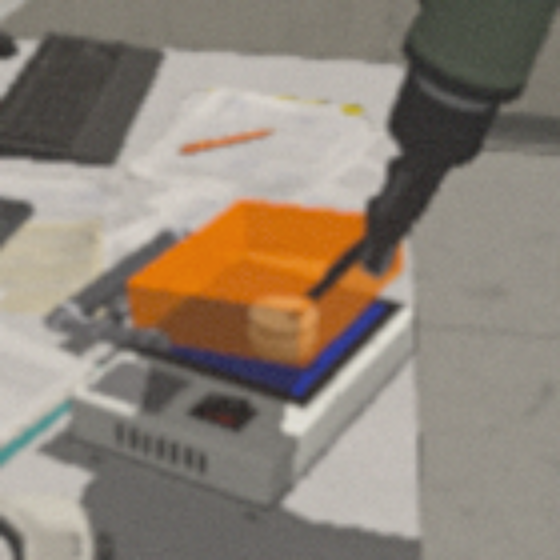

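Emit:
carry_out --pt "0.001 0 -0.003 0 0 0 255" --pt "0.001 0 -0.005 0 0 0 255"

```text
clock: 10.25
position: [0.4877, -0.318, 0.1536]
tool_rot: [3.141, 0.279, 2.72]
force: [-0.0, 0.4, -0.5]
grip_width: 0.0
```

```bash
python3 - <<'E'
from h import *
s=telemetry.observe();print(np.round(s["position"],4),np.round(s["tool_rot"],3),np.round(s["force"],1))
a=s;p,d=imaging.grab_frame("wrist"); cv2.imwrite("pics/w9.png",p); np.savez("w9.npz",p=p,d=d,pos=a["position"],rot=a["tool_rot"])
s=telemetry.observe();print(np.round(s["force"],1))
E
```

```text
[ 0.4877 -0.318   0.1536] [3.141 0.279 2.72 ] [-0.   0.4 -0.5]
[-0.3  1.1  0.4]
```

View pics/w9.png

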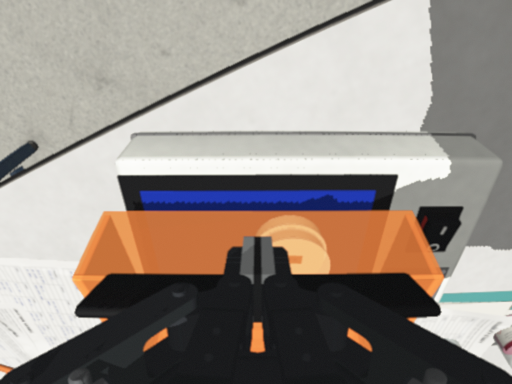

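```bash
cat >> h.py <<'E'
def angles(uvs,T,name="wrist"):
    from scipy.optimize import minimize_scalar
    for uv,(rx,rz),lab in uvs:
        def f(th):
            c,s=np.cos(th),np.sin(th); P=H+(rx*c+rz*s)*X+(-rx*s+rz*c)*Z
            # any y: compare to image line through P along Y at given column
            a=proj(name,[P-.09*Y,P+.09*Y],T); k=(uv[0]-a[0,0])/(a[1,0]-a[0,0]); return abs(a[0,1]+k*(a[1,1]-a[0,1])-uv[1])
        g=np.arange(0,1.8,.005); v=[f(t) for t in g]; i=int(np.argmin(v)); print(lab,round(g[i],3),round(v[i],1))
E
python3 - <<'E'
from h import *
w=np.load("w9.npz"); T=wT(w["pos"],w["rot"])
angles([((170,212),(-.2,0),"bottom front"),((90,277),(-.2,.05),"top front"),((170,275),(-.218,.079),"lip top?"),((170,316),(-.218,.079),"lip outer?")],T)
d=w["d"]; uv=np.array([(100,277),(150,276),(150,300),(150,315),(380,300),(170,235),(245,241),(268,241)]); o,r=ray("wrist",uv,T); P=o+r*d[uv[:,1],uv[:,0]][:,None]
for q in P-H: print(np.round([q@X,q@Y,q@Z],4))
E
```

```text
bottom front 0.155 0.1
top front 0.15 0.2
lip top? 0.08 1.2
lip outer? 0.16 0.4
[-0.1907 -0.0841  0.0794]
[-0.1954 -0.0552  0.0824]
[-0.236  -0.0345  0.129 ]
[-0.2371 -0.0326  0.1354]
[-0.205   0.0535  0.1053]
[-0.1958 -0.0517  0.051 ]
[-0.2223 -0.0057  0.0857]
[-0.2225  0.0047  0.0859]
```

```bash
python3 - <<'E'
from h import *
rows([path(x) for x in (.13,.15,.17,.2,.23,.26,.29,.32,.35)])
E
```

```text
[0.0009, -0.0, 0.0068, -0.0001, -0.0006, -0.0012, 255] d 0.007
[-0.0023, -0.0, 0.0035, -0.0001, -0.0006, -0.0012, 255] d 0.004
[-0.0056, -0.0, 0.0002, -0.0001, -0.0006, -0.0012, 255] d 0.006
[-0.0106, -0.0, -0.0046, -0.0001, -0.0006, -0.0012, 255] d 0.012
[-0.0158, 0.0, -0.0092, -0.0001, -0.0006, -0.0012, 255] d 0.018
[-0.0206, 0.0, -0.0138, -0.0001, 0.0043, -0.0012, 255] d 0.025
[-0.0251, 0.0, -0.0182, -0.0001, 0.0133, -0.0012, 255] d 0.031
[-0.0297, 0.0, -0.0226, -0.0, 0.0223, -0.0012, 255] d 0.037
[-0.0344, 0.0, -0.0267, -0.0, 0.0313, -0.0012, 255] d 0.044
```

Emit:
carry_out --pt "-0.003 0 -0.001 0 0 0 255" --pt "-0.006 0 -0.004 0 0 0 255" --pt "-0.01 0 -0.008 0 0 0 255" --pt "-0.013 0 -0.011 0 0 0 255"

```text
clock: 10.8
position: [0.496, -0.3217, 0.1676]
tool_rot: [3.141, 0.278, 2.72]
force: [-5.1, 2.0, 1.9]
grip_width: 0.0001
```

```bash
cat > st.py <<'E'
import sys
from h import *
s=telemetry.observe();F=np.array(s["force"]);P=np.array(s["position"])-H
print("clk",round(s["clock"],2),np.round(s["qpos"],2),"F XYZ",np.round([F@X,F@Y,F@Z],1),"TCP rel H",np.round([P@X,P@Y,P@Z],4),np.round(s["tool_rot"],3))
for n in sys.argv[2:]:
    p,d=imaging.grab_frame(n); cv2.imwrite(f"pics/{n}{sys.argv[1]}.png",p if n=="wrist" else cv2.resize(p[45:205,200:360],None,fx=3,fy=3)); np.savez(f"{n}{sys.argv[1]}.npz",p=p,d=d,pos=s["position"],rot=s["tool_rot"])
E
python3 st.py 10 wrist
```

```text
clk 10.8 [ 0.06  0.5   0.57  2.01 -0.65  0.5   2.23] F XYZ [-5.5 -0.3  1.9] TCP rel H [-1.998e-01  1.000e-04  9.260e-02] [3.141 0.278 2.72 ]
```

View pics/wrist10.png

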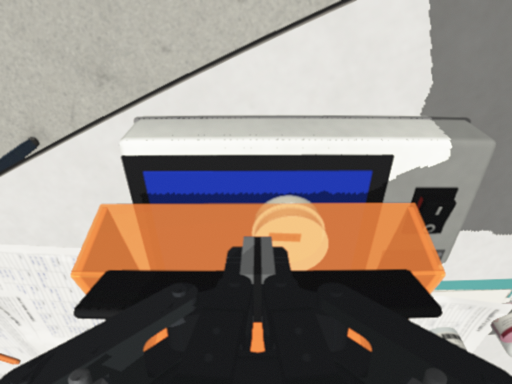

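```bash
python3 - <<'E'
from h import *
w=np.load("wrist10.npz"); T=wT(w["pos"],w["rot"])
angles([((170,205),(-.2,0),"bottom front"),((90,272),(-.2,.05),"top front"),((170,316),(-.218,.079),"lip outer?")],T)
a=path(.25,back=.004);print()
rows([path(x) for x in (.22,.25,.28,.31,.34,.37,.4,.43,.46,.5,.54)])
E
```

```text
bottom front 0.23 0.2
top front 0.22 0.1
lip outer? 0.235 1.2

[-0.0009, -0.0, 0.0034, 0.0002, -0.0011, -0.0012, 255] d 0.003
[-0.006, -0.0, -0.0012, 0.0002, 0.0008, -0.0012, 255] d 0.006
[-0.0104, -0.0, -0.0057, 0.0002, 0.0098, -0.0012, 255] d 0.012
[-0.015, -0.0, -0.0101, 0.0002, 0.0188, -0.0012, 255] d 0.018
[-0.0197, -0.0, -0.0143, 0.0002, 0.0278, -0.0012, 255] d 0.024
[-0.0245, -0.0, -0.0184, 0.0002, 0.0368, -0.0012, 255] d 0.031
[-0.0294, -0.0, -0.0223, 0.0002, 0.0458, -0.0012, 255] d 0.037
[-0.0345, 0.0, -0.0261, 0.0002, 0.0548, -0.0012, 255] d 0.043
[-0.0396, 0.0, -0.0297, 0.0002, 0.0638, -0.0012, 255] d 0.05
[-0.0466, 0.0, -0.0344, 0.0002, 0.0758, -0.0012, 255] d 0.058
[-0.0538, 0.0, -0.0387, 0.0002, 0.0878, -0.0012, 255] d 0.066
```

Emit:
carry_out --pt "-0.006 0 -0.003 0 0 0 255" --pt "-0.0105 0 -0.0075 0 0.01 0 255" --pt "-0.015 0 -0.012 0 0.019 0 255" --pt "-0.02 0 -0.016 0 0.028 0 255" --pt "-0.0245 0 -0.02 0 0.037 0 255" --pt "-0.0295 0 -0.024 0 0.046 0 255" --pt "-0.0345 0 -0.0275 0 0.055 0 255" --pt "-0.0395 0 -0.031 0 0.064 0 255"

```text
clock: 11.85
position: [0.5236, -0.334, 0.2086]
tool_rot: [3.141, 0.214, 2.72]
force: [-2.5, 1.7, 2.7]
grip_width: 0.0002
```

```bash
python3 st.py 11 wrist side; python3 - <<'E'
from h import *
rows([path(x) for x in (.43,.46,.49,.52,.55,.58,.61,.64,.67,.7,.73)])
E
```

```text
clk 11.85 [ 0.01  0.53  0.67  1.85 -0.55  0.72  2.12] F XYZ [-3.   0.5  2.7] TCP rel H [-1.696e-01  1.000e-04  1.336e-01] [3.141 0.214 2.72 ]
[0.0055, -0.0001, 0.0052, -0.0001, -0.0083, -0.0007, 255] d 0.008
[0.0006, -0.0001, 0.0012, -0.0001, 0.0007, -0.0007, 255] d 0.001
[-0.0045, -0.0001, -0.0026, -0.0001, 0.0097, -0.0007, 255] d 0.005
[-0.0096, -0.0001, -0.0062, -0.0001, 0.0187, -0.0007, 255] d 0.011
[-0.0149, -0.0001, -0.0097, -0.0001, 0.0277, -0.0007, 255] d 0.018
[-0.0202, -0.0001, -0.0131, -0.0001, 0.0367, -0.0007, 255] d 0.024
[-0.0256, -0.0001, -0.0162, -0.0001, 0.0457, -0.0007, 255] d 0.03
[-0.0312, -0.0001, -0.0192, -0.0001, 0.0547, -0.0007, 255] d 0.037
[-0.0368, -0.0001, -0.0221, -0.0001, 0.0637, -0.0007, 255] d 0.043
[-0.0425, -0.0001, -0.0248, -0.0001, 0.0727, -0.0007, 255] d 0.049
[-0.0483, -0.0001, -0.0273, -0.0001, 0.0817, -0.0007, 255] d 0.055
```

View pics/wrist11.png

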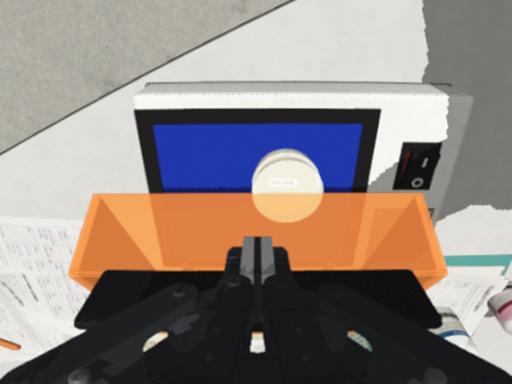

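View pics/side11.png

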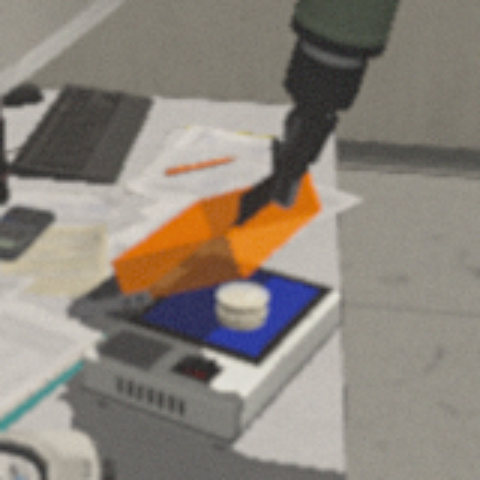

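Emit:
carry_out --pt "-0.0045 0 -0.0035 0 0.01 0 255" --pt "-0.0095 0 -0.0075 0 0.019 0 255" --pt "-0.015 0 -0.011 0 0.028 0 255" --pt "-0.02 0 -0.0145 0 0.037 0 255" --pt "-0.0255 0 -0.0175 0 0.046 0 255" --pt "-0.031 0 -0.0205 0 0.055 0 255" --pt "-0.037 0 -0.0235 0 0.064 0 255" --pt "-0.0425 0 -0.026 0 0.073 0 255" --pt "-0.0485 0 -0.0285 0 0.082 0 255"

```text
clock: 13.08
position: [0.5613, -0.351, 0.2468]
tool_rot: [3.141, 0.132, 2.72]
force: [-1.7, 1.1, 1.1]
grip_width: -0.0004
```

```bash
python3 st.py 12 wrist side; python3 - <<'E'
from h import *
rows([path(x) for x in (.7,.73,.76,.79,.82,.85,.88,.91,.94,.97,1.0,1.03)])
E
```

```text
clk 13.07 [ 0.02  0.6   0.71  1.63 -0.5   0.96  2.04] F XYZ [-2.   0.3  1.1] TCP rel H [-0.1283  0.      0.1718] [3.141 0.132 2.72 ]
[0.0057, 0.0, 0.0039, -0.0002, -0.0096, -0.0007, 255] d 0.007
[0.0001, 0.0, 0.001, -0.0002, -0.0006, -0.0007, 255] d 0.001
[-0.0055, 0.0, -0.0018, -0.0002, 0.0084, -0.0007, 255] d 0.006
[-0.0112, 0.0, -0.0045, -0.0002, 0.0174, -0.0007, 255] d 0.012
[-0.017, 0.0, -0.0069, -0.0002, 0.0264, -0.0007, 255] d 0.018
[-0.0229, 0.0, -0.0092, -0.0002, 0.0354, -0.0007, 255] d 0.025
[-0.0288, 0.0, -0.0113, -0.0002, 0.0444, -0.0007, 255] d 0.031
[-0.0348, 0.0, -0.0133, -0.0002, 0.0534, -0.0007, 255] d 0.037
[-0.0408, 0.0, -0.015, -0.0002, 0.0624, -0.0007, 255] d 0.043
[-0.0469, 0.0001, -0.0166, -0.0002, 0.0714, -0.0007, 255] d 0.05
[-0.053, 0.0001, -0.018, -0.0002, 0.0804, -0.0007, 255] d 0.056
[-0.0591, 0.0001, -0.0192, -0.0002, 0.0894, -0.0007, 255] d 0.062
```

View pics/wrist12.png

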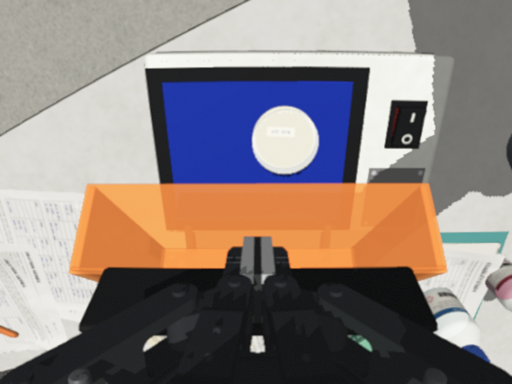

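View pics/side12.png

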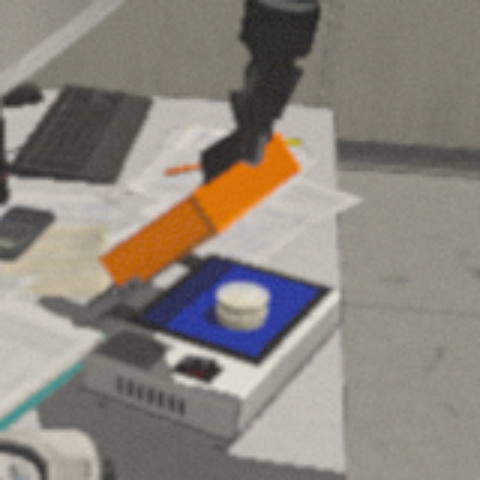

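Emit:
carry_out --pt "-0.0055 0 -0.0025 0 0.008 0 255" --pt "-0.011 0 -0.0055 0 0.017 0 255" --pt "-0.017 0 -0.008 0 0.026 0 255" --pt "-0.023 0 -0.01 0 0.035 0 255" --pt "-0.029 0 -0.0125 0 0.044 0 255" --pt "-0.035 0 -0.0145 0 0.053 0 255" --pt "-0.041 0 -0.016 0 0.062 0 255" --pt "-0.047 0 -0.018 0 0.071 0 255" --pt "-0.053 0 -0.019 0 0.08 0 255"

```text
clock: 14.3
position: [0.607, -0.3715, 0.2726]
tool_rot: [3.141, 0.053, 2.72]
force: [-0.1, -0.0, 0.3]
grip_width: -0.0002
```

```bash
python3 st.py 13 wrist side; python3 - <<'E'
from h import *
rows([path(x) for x in (1.0,1.03,1.06,1.09,1.12,1.15,1.18,1.21,1.24,1.27)])
E
```

```text
clk 14.3 [ 0.08  0.71  0.71  1.37 -0.49  1.19  1.98] F XYZ [-0.1 -0.   0.3] TCP rel H [-0.0782 -0.      0.1976] [3.141 0.053 2.72 ]
[-0.0002, 0.0, 0.0006, -0.0, -0.0002, -0.0007, 255] d 0.001
[-0.0063, 0.0, -0.0011, -0.0, 0.0088, -0.0007, 255] d 0.006
[-0.0124, 0.0, -0.0026, 0.0, 0.0178, -0.0007, 255] d 0.013
[-0.0185, 0.0, -0.0039, 0.0, 0.0268, -0.0007, 255] d 0.019
[-0.0247, 0.0, -0.005, 0.0, 0.0358, -0.0007, 255] d 0.025
[-0.0309, 0.0, -0.006, 0.0, 0.0448, -0.0007, 255] d 0.031
[-0.0371, 0.0, -0.0068, 0.0, 0.0538, -0.0007, 255] d 0.038
[-0.0433, 0.0001, -0.0074, 0.0, 0.0628, -0.0007, 255] d 0.044
[-0.0495, 0.0001, -0.0078, 0.0, 0.0718, -0.0007, 255] d 0.05
[-0.0558, 0.0001, -0.008, 0.0, 0.0808, -0.0007, 255] d 0.056
```

View pics/wrist13.png

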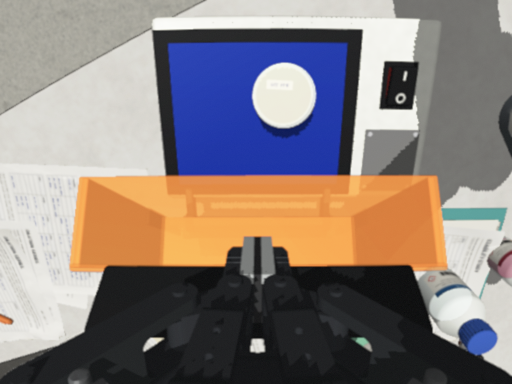

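View pics/side13.png

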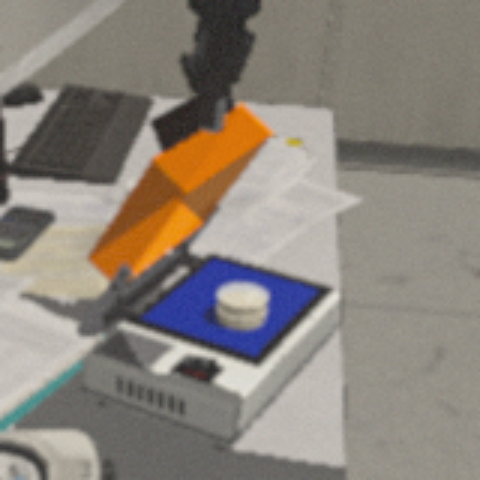

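Emit:
carry_out --pt "-0.006 0 -0.002 0 0.009 0 255" --pt "-0.012 0 -0.004 0 0.018 0 255" --pt "-0.018 0 -0.005 0 0.027 0 255" --pt "-0.0245 0 -0.006 0 0.036 0 255" --pt "-0.031 0 -0.007 0 0.045 0 255" --pt "-0.037 0 -0.008 0 0.054 0 255" --pt "-0.043 0 -0.008 0 0.063 0 255" --pt "-0.0495 0 -0.008 0 0.072 0 255"

```text
clock: 15.4
position: [0.6517, -0.3915, 0.283]
tool_rot: [3.141, -0.02, 2.72]
force: [-0.3, -0.2, 0.6]
grip_width: 0.0003
```

```bash
python3 st.py 14 wrist side; python3 - <<'E'
from h import *
rows([path(x) for x in (1.24,1.27,1.3,1.33,1.36,1.39,1.42,1.45,1.48,1.51)])
E
```

```text
clk 15.4 [ 0.15  0.83  0.69  1.1  -0.5   1.39  1.92] F XYZ [-0.2 -0.3  0.6] TCP rel H [-2.92e-02 -1.00e-04  2.08e-01] [ 3.141 -0.02   2.72 ]
[-0.0001, 0.0001, -0.0001, 0.0001, -0.0006, -0.0008, 255] d 0.0
[-0.0063, 0.0001, -0.0008, 0.0001, 0.0084, -0.0008, 255] d 0.006
[-0.0126, 0.0001, -0.0012, 0.0001, 0.0174, -0.0008, 255] d 0.013
[-0.0188, 0.0001, -0.0015, 0.0001, 0.0264, -0.0008, 255] d 0.019
[-0.0251, 0.0001, -0.0016, 0.0001, 0.0354, -0.0008, 255] d 0.025
[-0.0313, 0.0001, -0.0015, 0.0001, 0.0444, -0.0008, 255] d 0.031
[-0.0376, 0.0001, -0.0013, 0.0001, 0.0534, -0.0008, 255] d 0.038
[-0.0438, 0.0001, -0.0008, 0.0001, 0.0624, -0.0008, 255] d 0.044
[-0.05, 0.0001, -0.0002, 0.0001, 0.0714, -0.0008, 255] d 0.05
[-0.0562, 0.0001, 0.0007, 0.0001, 0.0804, -0.0008, 255] d 0.056
```

View pics/wrist14.png

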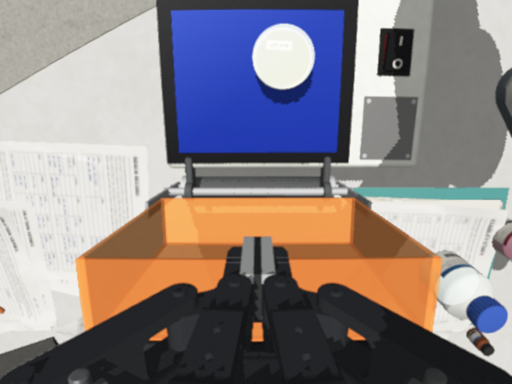

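View pics/side14.png

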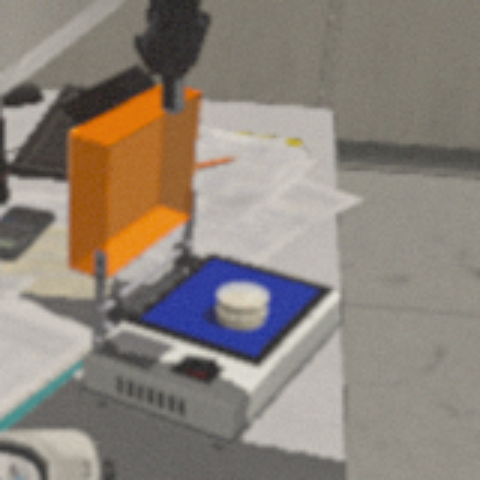

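The cover has passed its balance point and moved off the finger, leaning back with no contact force. I'll retreat and check that it settles.

Emit:
carry_out --pt "0.03 0 -0.02 0 0 0 255" --pt "0.07 0 -0.04 0 0 0 255" --pt "0.12 0 -0.04 0 0 0 255" --pt "0.17 0 -0.04 0 0 0 255" --pt "0.2 0 -0.04 0 0 0 255" --pt "0.2 0 -0.04 0 0 0 255" --pt "0.2 0 -0.04 0 0 0 255" --pt "0.2 0 -0.04 0 0 0 255"

```text
clock: 16.5
position: [0.4701, -0.3101, 0.3265]
tool_rot: [-3.141, -0.019, 2.72]
force: [0.5, -0.1, 0.6]
grip_width: -0.0003
```

```bash
python3 st.py 15 wrist side top; python3 - <<'E'
import numpy as np,cv2
a=cv2.imread("pics/wrist15.png");p=np.load("top15.npz")["p"];b=cv2.resize(p[115:265,270:430],None,fx=4,fy=4);cv2.imwrite("pics/top15z.png",b)
E
```

```text
clk 16.5 [-0.08  0.44  0.81  1.66 -0.33  1.21  1.95] F XYZ [0.5 0.1 0.6] TCP rel H [-2.282e-01  1.000e-04  2.515e-01] [-3.141 -0.019  2.72 ]
```

View pics/wrist15.png

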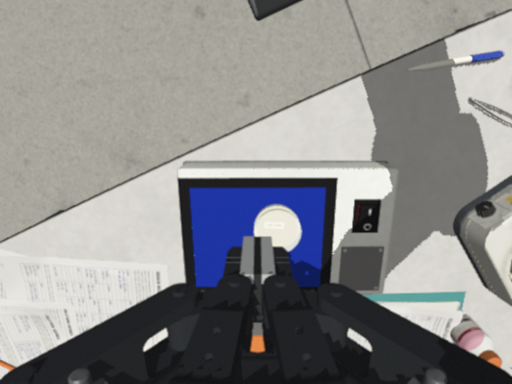

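View pics/side15.png

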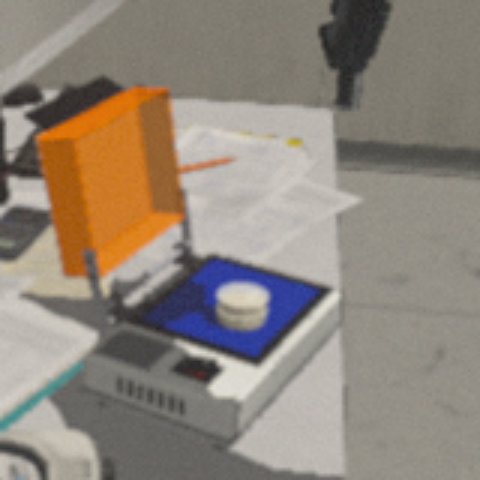

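View pics/top15z.png

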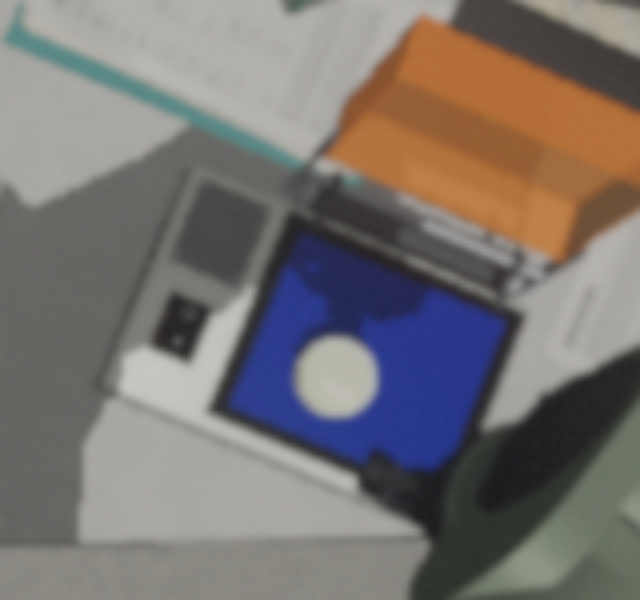

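Emit:
carry_out --pt "0 0.04 0.04 0 0 0 255" --pt "0 0.09 0.08 0 0 0 255" --pt "0 0.1 0.1 0 0 0 255" --pt "0 0.1 0.1 0 0 0 255" --pt "0 0.1 0.1 0 0 0 255"

```text
clock: 17.27
position: [0.5088, -0.2191, 0.2278]
tool_rot: [-3.141, -0.018, 2.719]
force: [0.1, 0.4, 0.4]
grip_width: 0.0001
```

```bash
python3 st.py 16 wrist side; python3 - <<'E'
import numpy as np,cv2
a=np.load("side15.npz")["p"].astype(int);b=np.load("side16.npz")["p"].astype(int)
print("cover region diff",np.abs(a-b)[70:140,210:265].mean(), "still noise ref",np.abs(a-b)[250:350,180:300].mean())
E
```

```text
clk 17.27 [-0.21  0.52  0.74  1.81 -0.41  0.99  1.85] F XYZ [-0.   0.4  0.4] TCP rel H [-0.23    0.0989  0.1528] [-3.141 -0.018  2.719]
cover region diff 3.9026839826839828 still noise ref 3.2350555555555554
```

View pics/wrist16.png

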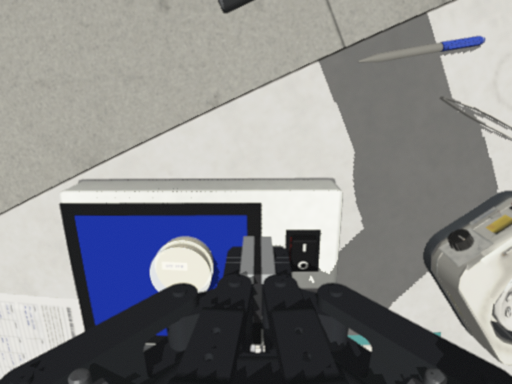

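View pics/side16.png

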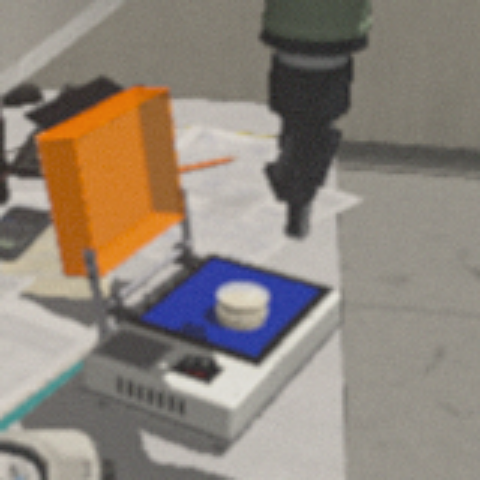

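```bash
python3 - <<'E'
from h import *
for nm,box in (("w1.npz",(236,268,198,238)),("wrist16.npz",(284,322,226,274))):
    w=np.load(nm); T=wT(w["pos"],w["rot"]); d=w["d"]
    c0,c1,r0,r1=box; v,u=np.mgrid[r0:r1,c0:c1]; uv=np.c_[u.ravel(),v.ravel()]
    o,r=ray("wrist",uv,T); P=o+r*d[v.ravel(),u.ravel()][:,None]
    C=np.array([.5995,-.209,0]); q=P-C; sx=q@X; sy=q@Y
    m=(abs(sy)<.008)&(d[v.ravel(),u.ravel()]>0)
    for a in np.arange(-.018,.019,.006):
        k=m&(abs(sx-a)<.003)
        print(nm,round(a,3),k.sum(),np.round(np.median(P[k,2])*1000,1) if k.sum() else "")
w=np.load("wrist16.npz"); cv2.imwrite("pics/rk.png",cv2.resize(w["p"][215:285,270:340],None,fx=7,fy=7))
T=wT(w["pos"],w["rot"])
f=onz("wrist",[(67,191),(335,191)],.068,T);print("front edge now",f.round(4)); q=(f-np.array([.5118,-.2452,.068])); print("offset of front edge along X (m)",(q@X).round(4))
print(onz("wrist",[(288,231)],.0705,T), "bezel corner before .5717 -.2154")
E
```

```text
w1.npz -0.018 97 75.5
w1.npz -0.012 72 77.2
w1.npz -0.006 74 78.2
w1.npz 0.0 74 79.4
w1.npz 0.006 75 80.8
w1.npz 0.012 70 81.6
w1.npz 0.018 0 
wrist16.npz -0.018 165 77.3
wrist16.npz -0.012 82 81.8
wrist16.npz -0.006 73 80.8
wrist16.npz 0.0 83 79.4
wrist16.npz 0.006 73 78.6
wrist16.npz 0.012 77 77.7
wrist16.npz 0.018 49 76.4
front edge now [[ 0.4434 -0.4     0.068 ]
 [ 0.5539 -0.1556  0.068 ]]
offset of front edge along X (m) [0.0008 0.0019]
[[ 0.57288334 -0.21414607  0.0705    ]] bezel corner before .5717 -.2154
```

View pics/rk.png

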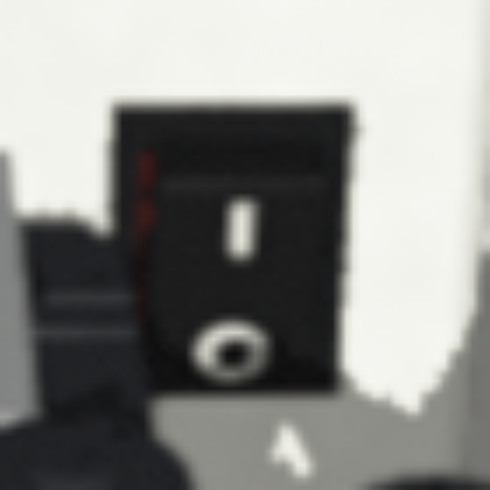

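```bash
python3 -c "
from workcell import ticket
print(ticket.job_done())"
```

```text
the job is handed in; nothing more can be done
None
```

The lamp rocker is off and the amber cover is tipped back and staying open by itself. I handed the job in at about 17.4 s of the 51 s allowed.

**What I did**
- **Rocker:** with the cover still down, I pressed the rocker's rear end with closed fingers until it reached its stop, at about 27 N.
- **Cover:** I pushed the lip up from underneath at about 0.25 rad/s. Near 1 rad the cover left the fingers and tipped back on its own damper, and I withdrew the arm. Nothing was grasped.

**Last checks**
- **Rocker:** wrist depth shows its slope fully reversed. The rear end went from about 81.6 to 77.7 mm high, and the front from about 77 to 82 mm.
- **Cover:** two side pictures about 0.8 s apart show it open, with differences near the noise level. I judged it to be at its stop from the pictures and did not measure the final angle.
- **Viewer and dishes:** the viewer's front edge is within 1–2 mm of where it was, which is about the calibration limit. The dishes still stand on the glass, checked by eye only.
- **Robot:** the fingers were clear of everything, with the force reading near zero.

**What did not go as planned**
- **Tilt:** the full 30° finger tilt ran two wrist joints to the end of their ranges, so I used about 16°.
- **Contact:** early in the lift the sideways push reached about 12 N, so I eased off. The finger briefly left the lip at about 0.15 rad, then picked it up again. The cover had not visibly dropped.

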